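# Count a batch of cut plates on the bench scale

### The arm

A 6-joint arm with a two-finger parallel gripper is mounted at the origin on the work surface. World frame = base frame: x ahead of the robot, y to its left, z up, the work surface at z = 0. Lengths are in m, angles in degrees, forces in N, time in s.
With the tool pointing down it reaches from about 0.35 to 0.875 m from the base axis. Payload 4.2 kg.
Tool frame: the origin (TCP) lies midway between the tips of the shut fingers; the grasp point (between the pads) lies 19 mm behind it (hold_point_z is the z of the grasp point in the tool frame, in m); z points along the fingers, y is the direction in which the jaws open and shut (so a half turn about z gives the same grasp; the last joint's range is limited). The gripper opens to 87 mm and grips with 3 to 60 N. Pads are 19 mm wide; open, the fingers measure 117 mm over their backs; the gripper's body (75 mm by 190 mm) begins 51 mm behind the grasp point.
Start: joints at [86.436, 22.042, 0.453, 0, -68.411, -14.817], TCP at [0.197, 0.593, 0.223] pointing down, gripper open.
Joint ranges: [-179.83, 179.83], [-69.29, 118.12], [-61.27, 80.66], [-181.25, 117.63], [-171.15, -9.14], [-177.46, 177.46]. Speed limits (degrees/s): [159.86, 159.86, 180, 180, 180, 180].

### API

Orientations are given as a 3x3 rotation matrix whose columns are the frame's x, y, z axes.
In Python, from station import * gives the robot as it stands. The module is installed in compiled form; this text tells all that it offers.
- The arm moves only by the tool jog_arm, never from a script. Its argument "moves" is a list of rows, each a list of 7 numbers: the closure, from -1 (fully open) to 1 (shut), then the shift along the tool's x, y, z in m, then the turn, a rotation vector about the tool's x, y, z in rad. In form: [[gripper, x, y, z, wx, wy, wz], ...]. A call has exactly 10 rows; each row is the pose to reach, as a shift and turn from the pose commanded when the call began, along the tool's axes at that moment; what a row does not reach only later rows make up. A row lasts 1/12 s, in which the tool goes at most 41.7 mm and 7.16 degrees, less where a joint would pass 70% of its speed; a pose out of reach is approached as far as the arm can. A call with a gripper value outside its range is refused whole. The fingers move at their own pace and stop on an object; the grip force is fixed at half the most. Time passes only in rows, so rows that repeat a pose let the fingers close, or fill a call up. It gives the time, the measured TCP pose, the force and the opening at its end, in the units of the state.
- sense(): the state, without advancing time (a new reading comes with each control period).
- capture(name): name is "side" or "top"; returns a dict with "frame" (384x512x3 uint8, red, green, blue), "fov_y" (degrees; the focal length in pixels is half the picture's height over the tangent of half this angle, whatever the lens; pixels are square), "cx", "cy" (the principal point, pixels), "k1" (the pictures are not rectified: a ray, as slopes to the right and down, at radius r is drawn at 1 + k1 r^2 times it, then the intrinsics apply), "world_from_camera" (4x4, takes a point from camera to world coordinates). Camera axes: x right, y down, z forward; pixel columns grow to the right and rows downward; lengths in m; the calibration is good to about 2 mm. A picture is of the moment at which its call begins. There is no depth.
- finish_job(): hands the job in, once; it reports no verdict.
The state is a dict: "time_s": time; "joints": joint angles; "joint_velocities": joint speeds; "effort": joint torques, N m; "tcp_pos": TCP position; "ee_rot": TCP orientation; "wrist_force": force on the tool from outside, world axes, zero at the start; "moment": the same for the moment, N m; "gripper_width": opening from 0.0 (shut) to 1.0 (fully open).
Only numpy, scipy, OpenCV 4.12 (cv2) and the standard library are available. Lean on these libraries where they do the work, as an engineer would, in place of code of your own. Each camera call takes 0.05 s, during which the arm holds its last target.

### The job

Count this batch of steel base plates on the bench scale: lay the plain plywood board flat in the middle of the empty pan and, with only the board on it, press the scale's left key to zero it. Gently stack every steel plate on the board in one square pile, centred on the board and in line with it, and when all are stacked and let go press the middle key to count them. Then set the wooden cover (the panel with the grip block) squarely on top of the pile and press the right key to finish; press keys fully and one at a time, leave the covered pile square on the scale and leave the other things on the bench alone.

Things in the scene. Friction and masses are not known exactly. Their poses are not given: they have to be found in the camera images.
- scale: grey bench counting scale standing on the bench, fixed, 280 x 200 mm; origin on the bench under its middle, x pointing away from the keys towards the pan, y to the left seen from the robot; its low key deck (45 mm above the bench) faces the robot, the pan lies behind it
- pan (a point): centre of the top face of the flat, rimless steel pan of the scale, 170 mm (scale's x) by 210 mm (scale's y), 75 mm above the bench
- board: plywood packing board 130 x 60 x 18 mm, 0.1 kg, the only wooden piece of that size; origin at the centre of its underside, x along its 130 mm length, z up; starts flat on the bench
- cover: wooden cover: a plywood panel 110 x 60 x 9 mm with a grip block 60 mm long (along x), 24 mm wide and 30 mm high standing on the middle of its top (39 mm high in all), 0.08 kg; origin at the centre of its underside, x along its 110 mm length, z up; starts flat on the bench
- plate1: steel base plate, a flat bar piece 110 x 60 x 12 mm, about 0.6 kg, with four dark marks of bolt holes on top; origin at the centre of its underside, x along its 110 mm length, z up. It starts flat on the bench; some of the four plates may be absent
- plate2: steel base plate, a flat bar piece 110 x 60 x 12 mm, about 0.6 kg, with four dark marks of bolt holes on top; origin at the centre of its underside, x along its 110 mm length, z up. It starts flat on the bench; some of the four plates may be absent
- plate3: steel base plate, a flat bar piece 110 x 60 x 12 mm, about 0.6 kg, with four dark marks of bolt holes on top; origin at the centre of its underside, x along its 110 mm length, z up. It starts flat on the bench; some of the four plates may be absent
- plate4: steel base plate, a flat bar piece 110 x 60 x 12 mm, about 0.6 kg, with four dark marks of bolt holes on top; origin at the centre of its underside, x along its 110 mm length, z up. It starts flat on the bench; some of the four plates may be absent
- left_key_top (a point): centre of the top of the left (+y) round grey key on the scale, 28 mm across, standing 18 mm above the key deck when released; the keys are 60 mm apart in a row; left and right as seen from the robot
- left_key (a joint): travel of the left key of the scale, m: 0 released, 0.006 fully down, counts as pressed beyond 0.004; a spring needing about 5 N returns it
- middle_key_top (a point): centre of the top of the middle round grey key on the scale, 28 mm across, standing 18 mm above the key deck when released; the keys are 60 mm apart in a row; left and right as seen from the robot
- middle_key (a joint): travel of the middle key of the scale, m: 0 released, 0.006 fully down, counts as pressed beyond 0.004; a spring needing about 5 N returns it
- right_key_top (a point): centre of the top of the right (-y) round grey key on the scale, 28 mm across, standing 18 mm above the key deck when released; the keys are 60 mm apart in a row; left and right as seen from the robot
- right_key (a joint): travel of the right key of the scale, m: 0 released, 0.006 fully down, counts as pressed beyond 0.004; a spring needing about 5 N returns it
- bar_stub: upright stub of round steel bar, 44 mm across, 45 mm high; origin at its underside; a bystander to leave alone
- wire_spool: copper wire spool standing upright, 52 mm across, 40 mm high; origin at its underside; a bystander to leave alone
- mug: white mug, 76 mm across, 90 mm high, handle at its +y side; origin at its underside; a bystander to leave alone
- spray_can: spray can, 64 mm across, 170 mm high; origin at its underside; a bystander to leave alone
- angle_iron: offcut of dark angle iron lying flat, 150 mm long (its x), 40 mm wide, 40 mm high; origin at its underside; a bystander to leave alone
- wrench: wrench lying flat, 180 mm long (its x); origin at its underside; a bystander to leave alone
- square: combination square lying flat, steel blade 260 mm long (its x) with a blue head 18 mm high; origin at its underside; a bystander to leave alone
Not all that is in view belongs to the job. What is shaped like the plate2 but turquoise is not meant. What is shaped like the plate3 but red is not meant.

How it is judged (in metres and radians):
On the way, in this order (a step that is already met when the one before it is completed fails the run):
1. the board lies flat in the middle of the pan (within 25 mm), let go (horizontal distance between board and pan below 0.025 m and z of board in the frame of pan between -0.004 and 0.006 m and angle between board's own z axis and vertical below 0.06 rad and contact force between the fingers and board below 0.1 N and linear speed of board below 0.03 m/s), for 0.2 s.
2. the left key is pressed with only the board on the pan (value of joint left_key above 0.004 m and horizontal distance between board and pan below 0.04 m and z of board in the frame of pan between -0.004 and 0.006 m and angle between board's own z axis and vertical below 0.06 rad and horizontal distance between each of plate1, plate2, plate3, plate4 and pan above 0.12 m), for 0.02 s.
3. every plate lies in one square pile on the board, let go (horizontal distance between board and pan below 0.04 m and z of board in the frame of pan between -0.004 and 0.006 m and angle between each of board, plate1, plate2, plate3, plate4's own z axis and vertical below 0.06 rad and horizontal distance between each of plate1, plate2, plate3, plate4 and board below 0.008 m and angle between the x axis of each of plate1, plate2, plate3, plate4 and the x axis of board, either way round below 0.1 rad and z of plate1 in the frame of board between 0.014 and 0.075 m and linear speed of each of plate1, plate2, plate3, plate4 below 0.03 m/s and z of plate2 in the frame of board between 0.014 and 0.075 m and z of plate3 in the frame of board between 0.014 and 0.075 m and z of plate4 in the frame of board between 0.014 and 0.075 m and contact force between the fingers and plate1 below 0.1 N and contact force between the fingers and plate2 below 0.1 N and contact force between the fingers and plate3 below 0.1 N and contact force between the fingers and plate4 below 0.1 N and contact force between the fingers and board below 0.1 N), for 0.2 s.
4. the middle key is pressed with the pile complete and the cover not yet on it (value of joint middle_key above 0.004 m and horizontal distance between board and pan below 0.04 m and z of board in the frame of pan between -0.004 and 0.006 m and angle between each of board, plate1, plate2, plate3, plate4's own z axis and vertical below 0.06 rad and horizontal distance between each of plate1, plate2, plate3, plate4 and board below 0.008 m and angle between the x axis of each of plate1, plate2, plate3, plate4 and the x axis of board, either way round below 0.1 rad and z of plate1 in the frame of board between 0.014 and 0.075 m and linear speed of each of plate1, plate2, plate3, plate4 below 0.03 m/s and z of plate2 in the frame of board between 0.014 and 0.075 m and z of plate3 in the frame of board between 0.014 and 0.075 m and z of plate4 in the frame of board between 0.014 and 0.075 m and horizontal distance between cover and pan above 0.12 m), for 0.02 s.
5. the cover lies squarely on top of the pile, let go (all of step 3 and contact force between the fingers and cover below 0.1 N and horizontal distance between cover and board below 0.008 m and angle between the x axis of cover and the x axis of board, either way round below 0.1 rad and angle between cover's own z axis and vertical below 0.06 rad and linear speed of cover below 0.03 m/s and z of cover in the frame of plate1 above 0.008 m and z of cover in the frame of plate2 above 0.008 m and z of cover in the frame of plate3 above 0.008 m and z of cover in the frame of plate4 above 0.008 m), for 0.2 s.
6. then the right key is pressed with the covered pile complete (value of joint right_key above 0.004 m and horizontal distance between board and pan below 0.04 m and z of board in the frame of pan between -0.004 and 0.006 m and angle between each of board, plate1, plate2, plate3, plate4, cover's own z axis and vertical below 0.06 rad and horizontal distance between each of plate1, plate2, plate3, plate4, cover and board below 0.008 m and angle between the x axis of each of plate1, plate2, plate3, plate4, cover and the x axis of board, either way round below 0.1 rad and z of plate1 in the frame of board between 0.014 and 0.075 m and linear speed of each of plate1, plate2, plate3, plate4, cover below 0.03 m/s and z of plate2 in the frame of board between 0.014 and 0.075 m and z of plate3 in the frame of board between 0.014 and 0.075 m and z of plate4 in the frame of board between 0.014 and 0.075 m and z of cover in the frame of plate1 above 0.008 m and z of cover in the frame of plate2 above 0.008 m and z of cover in the frame of plate3 above 0.008 m and z of cover in the frame of plate4 above 0.008 m), for 0.02 s.
At the end, for the whole second after the job is handed in: The board lies flat on the pan within 40 mm of its centre; every plate present lies in one pile on it with the cover on top, each within 8 mm of the board's centre and 0.1 rad of its direction, flat, at rest and let go; all keys are up again (all of step 5 and value of joint each of left_key, middle_key, right_key below 0.002 m); the robot touches nothing.
It fails at once if two keys are pressed at once (value of joint each of left_key, middle_key above 0.003 m or value of joint each of left_key, right_key above 0.003 m or value of joint each of middle_key, right_key above 0.003 m).
It fails at once if the middle or right key is pressed while a plate is still off the scale (over 200 mm from the pan's centre), or the right key with the cover off it ((value of joint any of middle_key, right_key above 0.004 m and horizontal distance between any of plate1, plate2, plate3, plate4 and pan above 0.2 m) or (value of joint right_key above 0.004 m and horizontal distance between cover and pan above 0.2 m)).
It fails at once if the left key is pressed while a plate lies on the pan (value of joint left_key above 0.004 m and horizontal distance between any of plate1, plate2, plate3, plate4 and pan below 0.08 m).
It fails at once if the scale is struck or pressed with more than 120 N (contact force between scale and anything else above 120 N).
It fails at once if a bystander is moved by more than 50 mm, or the mug or spray can tipped over (distance of any of bar_stub, wire_spool, mug, spray_can, angle_iron, wrench, square from where it was at the start of the episode above 0.05 m or angle between any of mug, spray_can's own z axis and vertical above 0.6 rad).
Of plate1, plate2, plate3, plate4 only 3 to 4 are there at a start; the rules pass over those that are not, and their reading is None.
At some moment in a run one of cover may be knocked a few centimetres aside while the robot is not near it.
It also fails if it takes over 200 s, if anything falls off the work surface, if the arm or the gripper's body presses on something with over 40 N, if the wrist force passes 120 N, or if a joint passes its speed limit or range.

## Working session

There is one attempt and no reset: what is moved stays moved. The work goes in short steps, Python scripts to look and compute and a tool call to move; the robot and the scene stay as the last step left them, time stands still between calls to the robot, and variables do not carry over. Pictures are saved under pics/ and viewed, and the job is handed in when it is done.

Besides the shell and the picture viewer there is one more tool, called after ">>>" as a command line: name --pt "numbers of a row" for each row, then --argument value for the rest. jog_arm: Moves the arm, as the interface text tells. Its arguments: {"type":"object","properties":{"moves":{"type":"array"}},"required":["moves"]}

```bash
mkdir -p pics
cat > h.py <<'E'
from station import *
import numpy as np, cv2
def snap(cam,fn,box=None,scale=1):
    c=capture(cam); f=c["frame"][:,:,::-1].copy()
    np.save(f"{cam}.npy",f)
    import pickle; pickle.dump({k:v for k,v in c.items()},open(f"{cam}.pkl","wb"))
    if box: f=f[box[1]:box[3],box[0]:box[2]]
    if scale!=1: f=cv2.resize(f,None,fx=scale,fy=scale,interpolation=cv2.INTER_CUBIC)
    cv2.imwrite(fn,f); return c
def load(cam):
    import pickle; return pickle.load(open(f"{cam}.pkl","rb"))
def foc(c): return c["frame"].shape[0]/2/np.tan(np.radians(c["fov_y"])/2)
def p2w(c,uv,z):
    f=foc(c); d=np.array([(uv[0]-c["cx"])/f,(uv[1]-c["cy"])/f]); s=d.copy()
    for _ in range(30): s=d/(1+c["k1"]*(s@s))
    T=np.array(c["world_from_camera"]); r=T[:3,:3]@np.array([s[0],s[1],1]); o=T[:3,3]
    return o+r*(z-o[2])/r[2]
def w2p(c,P):
    T=np.array(c["world_from_camera"]); q=T[:3,:3].T@(np.array(P)-T[:3,3]); s=q[:2]/q[2]
    s=s*(1+c["k1"]*(s@s)); return s*foc(c)+np.array([c["cx"],c["cy"]])
E
python3 - <<'E'
from h import *
for n in("top","side"):
    c=snap(n,f"pics/{n}0.png",None,1.5); print(n,c["fov_y"],c["cx"],c["cy"],c["k1"],np.round(c["world_from_camera"],3).tolist())
s=sense();print(s)
E
```

```text
top 50.77413731352425 261.0931319851801 191.05792164761345 -0.020876714651721317 [[0.019, -0.989, 0.146, 0.282], [-1.0, -0.021, -0.015, -0.073], [0.018, -0.145, -0.989, 1.677], [0.0, 0.0, 0.0, 1.0]]
side 54.84119155494802 255.64087282757785 191.57020277691453 -0.06435687996349097 [[-0.996, -0.058, 0.075, 0.434], [-0.093, 0.727, -0.681, 0.754], [-0.015, -0.685, -0.729, 0.954], [0.0, 0.0, 0.0, 1.0]]
{'time_s': 0.1, 'joints': array([ 8.64368604e+01,  2.20881288e+01,  3.88434577e-01, -2.41750416e-02,
       -6.84101460e+01, -1.48170462e+01]), 'joint_velocities': array([-0.03172308, -0.01214894,  0.23973983,  0.07592982,  0.08925507,
       -0.09163465]), 'effort': array([-9.75690964e-04, -3.91693103e+01,  1.87933874e+01,  4.23191249e+00,
        1.34577855e-02, -7.36055995e-05]), 'tcp_pos': array([0.19689116, 0.59262628, 0.2215589 ]), 'ee_rot': array([[ 9.48936057e-01, -3.15468062e-01, -5.10714667e-04],
       [-3.15468456e-01, -9.48934184e-01, -1.88895404e-03],
       [ 1.11270065e-04,  1.95361096e-03, -9.99998086e-01]]), 'wrist_force': array([ 0.1857704 , -0.50830145, -0.37101229]), 'moment': array([-0.01175817,  0.02208002, -0.04451927]), 'gripper_width': 0.9988933434490538}
```

View pics/top0.png

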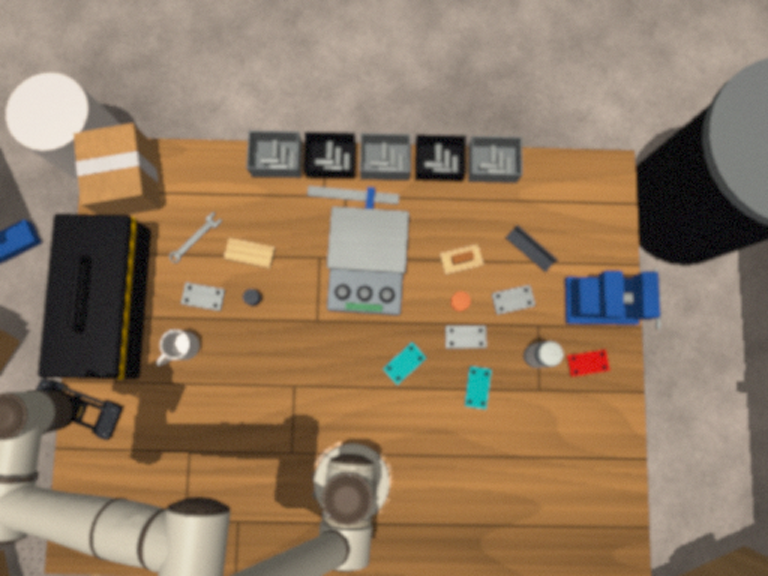

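View pics/side0.png

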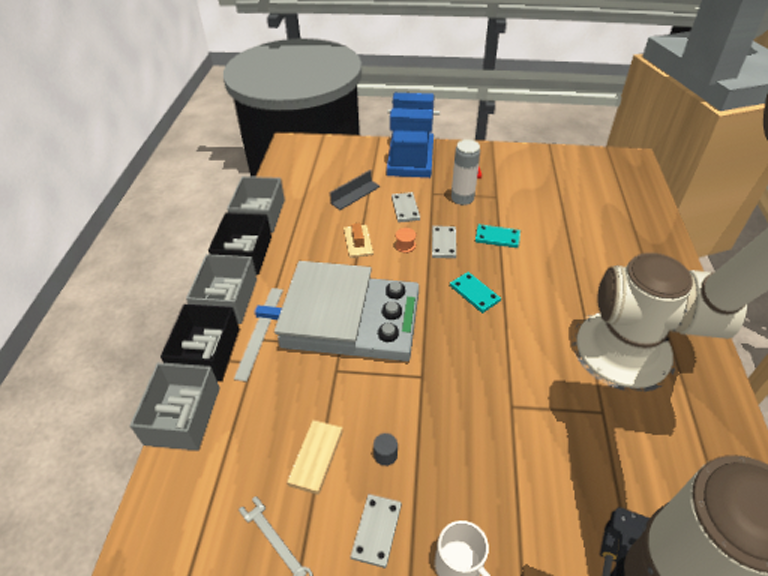

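Run:
```python
from h import *
f=load("top")["frame"][:,:,::-1]
def cr(x0,y0,x1,y1,s,fn):
    g=cv2.resize(f[y0:y1,x0:x1],None,fx=s,fy=s,interpolation=cv2.INTER_CUBIC)
    cv2.imwrite(fn,g)
cr(110,135,200,225,6,"pics/c1.png")
cr(210,130,290,220,6,"pics/c2.png")
cr(280,145,370,235,6,"pics/c3.png")
```

```text
(no output)
```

View pics/c1.png

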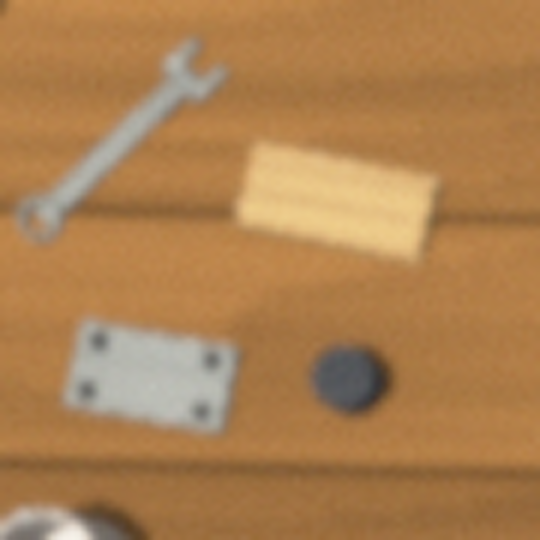

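View pics/c2.png

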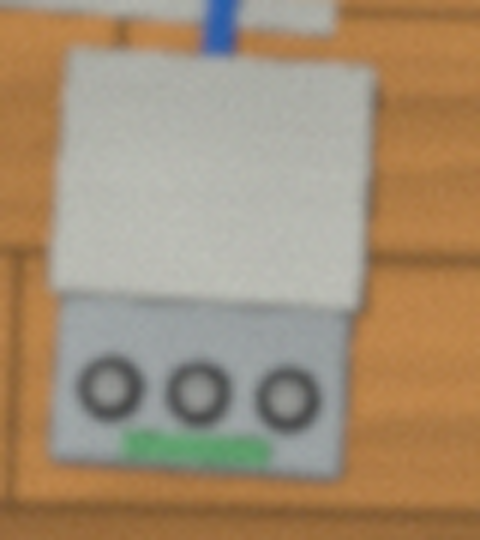

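View pics/c3.png

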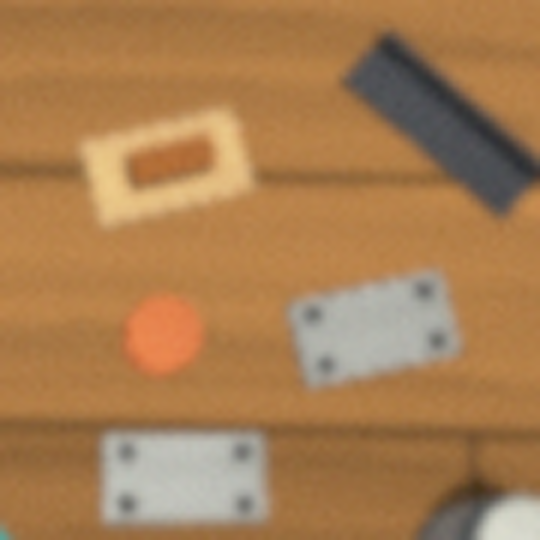

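```bash
cat > fit.py <<'E'
from h import *
from scipy.optimize import least_squares
def fitrect(c,uv,L,W,z,off=(0,0)):
    P=np.array([p2w(c,u,z)[:2] for u in uv]); ctr=P.mean(0); d=(P[1]-P[0])+(P[2]-P[3]); a=np.arctan2(d[1],d[0])
    loc=np.array([[-L/2,W/2],[L/2,W/2],[L/2,-W/2],[-L/2,-W/2]])
    def pr(p,l):
        R=np.array([[np.cos(p[2]),-np.sin(p[2])],[np.sin(p[2]),np.cos(p[2])]]); return l@R.T+p[:2]
    r=least_squares(lambda p:(pr(p,loc)-P).ravel(),[*ctr,a])
    return r.x,np.abs(r.fun).max(),[np.linalg.norm(P[1]-P[0]),np.linalg.norm(P[2]-P[1])]
E
python3 - <<'E'
from fit import *
c=load("top")
def g(x0,y0,pts): return [(x0+(u+.5)/6-.5,y0+(v+.5)/6-.5) for u,v in pts]
items={"board":(110,135,[(255,142),(440,177),(418,263),(236,222)],.13,.06,.018),
"A":(110,135,[(83,318),(238,345),(221,434),(63,405)],.11,.06,.012),
"pan":(210,130,[(67,45),(375,67),(360,310),(50,290)],.21,.17,.075),
"cover":(280,145,[(80,145),(233,107),(255,187),(103,227)],.11,.06,.009),
"coverblk":(280,145,[(125,155),(212,133),(217,168),(132,190)],.06,.024,.039),
"B":(280,145,[(289,301),(440,270),(462,352),(311,388)],.11,.06,.012),
"C":(280,145,[(101,432),(266,430),(267,522),(103,524)],.11,.06,.012)}
for k,(x,y,p,L,W,z) in items.items():
    r,e,d=fitrect(c,g(x,y,p),L,W,z); print(k,np.round(r[:2],4),round(np.degrees(r[2]),1),"err",round(e,4),np.round(d,3),"rad",np.hypot(*r[:2]).round(3))
K=[p2w(c,u,.063)[:2] for u in g(210,130,[(110,387),(199,392),(288,398)])]; print(np.round(K,4))
for n,u,z in(("spool",g(280,145,[(164,336)])[0],.04),("stub",g(110,135,[(348,378)])[0],.045),("can",(545/1.5,353/1.5),.17),("mug",(180/1.5,345/1.5),.09)): print(n,np.round(p2w(c,u,z),3))
E
```

```text
board [0.6146 0.2997] -100.6 err 0.0011 [0.132 0.062] rad 0.684
A [0.4905 0.4224] -98.8 err 0.0015 [0.109 0.062] rad 0.647
pan [ 0.6473 -0.0312] -92.5 err 0.0014 [0.21  0.168] rad 0.648
cover [ 0.6116 -0.2934] -74.3 err 0.0011 [0.112 0.059] rad 0.678
coverblk [ 0.6091 -0.292 ] -75.1 err 0.0021 [0.062 0.025] rad 0.676
B [ 0.5003 -0.438 ] -76.2 err 0.0013 [0.109 0.059] rad 0.665
C [ 0.3941 -0.3048] -88.4 err 0.0023 [0.114 0.063] rad 0.498
[[ 0.5045  0.0346]
 [ 0.5024 -0.0251]
 [ 0.4996 -0.0849]]
spool [ 0.488 -0.287  0.04 ]
stub [0.487 0.28  0.045]
can [ 0.345 -0.481  0.17 ]
mug [0.351 0.449 0.09 ]
```

```bash
cat > go.py <<'E'
from station import *
import numpy as np,sys
from scipy.spatial.transform import Rotation as Ro
def go(x,y,z,yaw):
    s=sense(); R=np.array(s["ee_rot"]); p=s["tcp_pos"]; a=np.radians(yaw)
    G=np.array([[np.cos(a),np.sin(a),0],[np.sin(a),-np.cos(a),0],[0,0,-1]])
    d=R.T@(np.array([x,y,z])-p); w=Ro.from_matrix(R.T@G).as_rotvec()
    print("t",round(s["time_s"],2),"p",np.round(p,4),"yaw",round(np.degrees(np.arctan2(R[1,0],R[0,0])),2),"tilt",np.round(R[:2,2],4),"F",np.round(s["wrist_force"],1),"g",round(s["gripper_width"],3))
    print("d",np.round(d,4),"w",np.round(w,4))
if __name__=="__main__": go(*map(float,sys.argv[1:5]))
E
python3 go.py 0.6146 0.2997 0.12 -100.6
```

```text
t 0.1 p [0.1969 0.5926 0.2216] yaw -18.39 tilt [-0.0005 -0.0019] F [ 0.2 -0.5 -0.4] g 0.999
d [0.4888 0.146  0.1019] w [ 0.0015 -0.0015  1.4349]
```

>>> jog_arm --pt "-1 0.04 0.012 0 0 0 0.12" --pt "-1 0.08 0.024 0.01 0 0 0.24" --pt "-1 0.12 0.036 0.02 0 0 0.36" --pt "-1 0.16 0.048 0.03 0 0 0.48" --pt "-1 0.2 0.06 0.04 0 0 0.6" --pt "-1 0.24 0.072 0.05 0 0 0.72" --pt "-1 0.28 0.084 0.06 0 0 0.84" --pt "-1 0.32 0.096 0.07 0 0 0.96" --pt "-1 0.36 0.108 0.08 0 0 1.08" --pt "-1 0.39 0.117 0.08 0 0 1.2"

```text
time_s: 0.93
tcp_pos: [0.5305, 0.3569, 0.1402]
ee_rot: [[0.044, -0.999, -0.003], [-0.999, -0.044, -0.003], [0.002, 0.003, -1.0]]
wrist_force: [0.0, 0.5, -0.8]
gripper_width: 1.0
```

```bash
python3 go.py 0.6146 0.2997 0.12 -100.6
```

```text
t 0.93 p [0.5305 0.3569 0.1402] yaw -87.49 tilt [-0.0034 -0.0025] F [ 0.   0.5 -0.8] g 1.0
d [ 0.0608 -0.0816  0.02  ] w [ 0.0032 -0.0028  0.2288]
```

>>> jog_arm --pt "-1 0.02 -0.03 0.006 0 0 0.08" --pt "-1 0.04 -0.055 0.012 0 0 0.16" --pt "-1 0.06 -0.08 0.02 0 0 0.229" --pt "-1 0.061 -0.0815 0.02 0 0 0.229" --pt "-1 0.061 -0.0815 0.02 0 0 0.229" --pt "-1 0.061 -0.0815 0.02 0 0 0.229" --pt "-1 0.061 -0.0815 0.02 0 0 0.229" --pt "-1 0.061 -0.0815 0.02 0 0 0.229" --pt "-1 0.061 -0.0815 0.02 0 0 0.229" --pt "-1 0.061 -0.0815 0.02 0 0 0.229"

```text
time_s: 1.77
tcp_pos: [0.6142, 0.3031, 0.1231]
ee_rot: [[-0.177, -0.984, 0.001], [-0.984, 0.177, 0.0], [-0.001, -0.0, -1.0]]
wrist_force: [0.0, -0.3, -0.5]
gripper_width: 1.001
```

```bash
python3 go.py 0.6146 0.2997 0.005 -100.6
python3 - <<'E'
from h import *
snap("top","pics/top1.png",None,1.5);snap("side","pics/side1.png",None,1.5)
E
```

```text
t 1.77 p [0.6142 0.3031 0.1231] yaw -100.17 tilt [0.0006 0.0005] F [ 0.  -0.3 -0.5] g 1.001
d [ 0.0034 -0.001   0.1181] w [-0.0005  0.0006  0.0075]
```

View pics/top1.png

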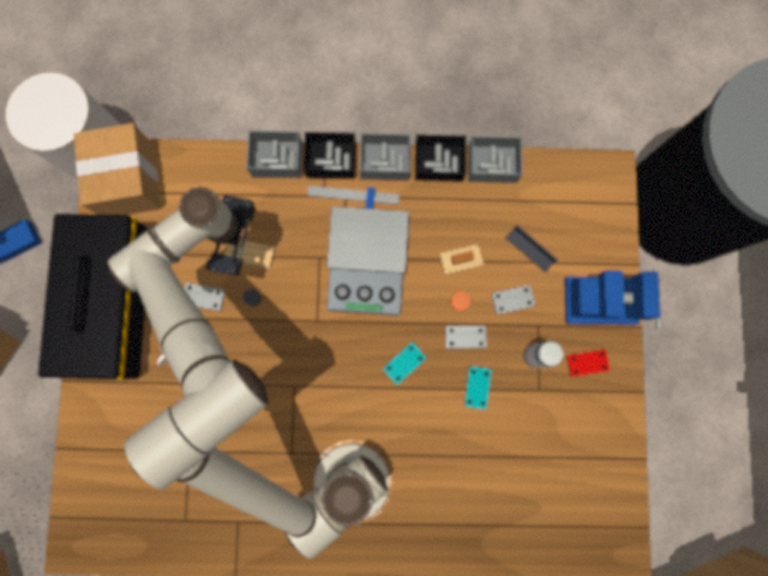

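View pics/side1.png

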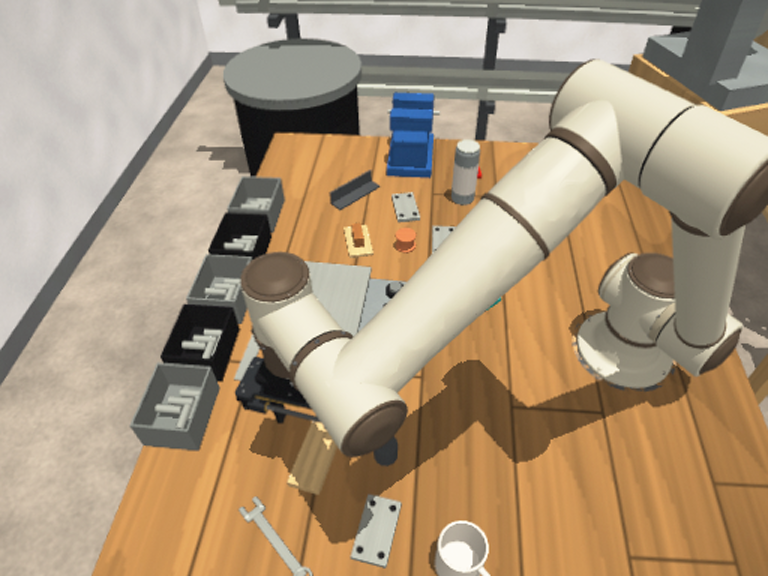

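>>> jog_arm --pt "-1 0.001 0 0.02 0 0 0.002" --pt "-1 0.002 0 0.05 0 0 0.004" --pt "-1 0.003 -0.001 0.08 0 0 0.007" --pt "-1 0.003 -0.001 0.1 0 0 0.007" --pt "-1 0.003 -0.001 0.11 0 0 0.007" --pt "-1 0.003 -0.001 0.114 0 0 0.007" --pt "-1 0.003 -0.001 0.115 0 0 0.007" --pt "-1 0.003 -0.001 0.115 0 0 0.007" --pt "-1 0.003 -0.001 0.115 0 0 0.007" --pt "-1 0.003 -0.001 0.115 0 0 0.007"

```text
time_s: 2.7
tcp_pos: [0.616, 0.2998, 0.0093]
ee_rot: [[-0.185, -0.983, 0.002], [-0.983, 0.185, 0.002], [-0.002, -0.002, -1.0]]
wrist_force: [0.6, -0.5, 0.1]
gripper_width: 0.998
```

```bash
python3 go.py 0.6146 0.2997 0.005 -100.6
```

```text
t 2.7 p [0.616  0.2998 0.0093] yaw -100.64 tilt [0.0025 0.0018] F [ 0.6 -0.5  0.1] g 0.998
d [0.0004 0.0014 0.0043] w [-0.0021  0.0022 -0.0007]
```

>>> jog_arm --pt "-1 0 0.001 0.002 0 0 0" --pt "-1 0 0.001 0.003 0 0 0" --pt "-1 0 0.001 0.003 0 0 0" --pt "1 0 0.001 0.003 0 0 0" --pt "1 0 0.001 0.003 0 0 0" --pt "1 0 0.001 0.003 0 0 0" --pt "1 0 0.001 0.003 0 0 0" --pt "1 0 0.001 0.003 0 0 0" --pt "1 0 0.001 0.003 0 0 0" --pt "1 0 0.001 0.003 0 0 0"

```text
time_s: 3.53
tcp_pos: [0.6142, 0.2993, 0.0045]
ee_rot: [[-0.185, -0.983, -0.0], [-0.983, 0.185, -0.0], [0.0, 0.0, -1.0]]
wrist_force: [-0.0, -0.4, -0.1]
gripper_width: 0.687
```

```bash
python3 go.py 0.6473 -0.0312 0.16 -92.5
```

```text
t 3.53 p [0.6142 0.2993 0.0045] yaw -100.66 tilt [-0.0001 -0.    ] F [-0.  -0.4 -0.1] g 0.687
d [ 0.3187 -0.0937 -0.1555] w [ 1.000e-04 -0.000e+00 -1.424e-01]
```

>>> jog_arm --pt "1 0 0 -0.01 0 0 0" --pt "1 0 0 -0.03 0 0 0" --pt "1 0 0 -0.06 0 0 0" --pt "1 0.01 -0.003 -0.09 0 0 0" --pt "1 0.03 -0.009 -0.12 0 0 -0.02" --pt "1 0.06 -0.018 -0.145 0 0 -0.04" --pt "1 0.09 -0.027 -0.155 0 0 -0.06" --pt "1 0.12 -0.036 -0.155 0 0 -0.08" --pt "1 0.15 -0.045 -0.155 0 0 -0.1" --pt "1 0.18 -0.054 -0.155 0 0 -0.12"

```text
time_s: 4.37
tcp_pos: [0.6338, 0.111, 0.1608]
ee_rot: [[-0.065, -0.998, 0.001], [-0.998, 0.065, 0.001], [-0.001, -0.001, -1.0]]
wrist_force: [-0.2, -0.3, -1.0]
gripper_width: 0.69
```

```bash
python3 go.py 0.6473 -0.0312 0.13 -92.5
```

```text
t 4.37 p [0.6338 0.111  0.1608] yaw -93.71 tilt [0.001  0.0007] F [-0.2 -0.3 -1. ] g 0.69
d [ 0.1411 -0.0227  0.0307] w [-0.001   0.0007 -0.0212]
```

>>> jog_arm --pt "1 0.03 -0.005 0 0 0 -0.01" --pt "1 0.06 -0.01 0.005 0 0 -0.02" --pt "1 0.09 -0.015 0.01 0 0 -0.021" --pt "1 0.115 -0.019 0.015 0 0 -0.021" --pt "1 0.133 -0.022 0.02 0 0 -0.021" --pt "1 0.14 -0.0225 0.03 0 0 -0.021" --pt "1 0.141 -0.0225 0.03 0 0 -0.021" --pt "1 0.141 -0.0225 0.03 0 0 -0.021" --pt "1 0.141 -0.0225 0.03 0 0 -0.021" --pt "1 0.141 -0.0225 0.03 0 0 -0.021"

```text
time_s: 5.2
tcp_pos: [0.6475, -0.0285, 0.1302]
ee_rot: [[-0.043, -0.999, 0.001], [-0.999, 0.043, 0.0], [-0.0, -0.001, -1.0]]
wrist_force: [0.8, -0.4, -1.4]
gripper_width: 0.687
```

```bash
python3 go.py 0.6473 -0.0312 0.0800 -92.5
```

```text
t 5.2 p [ 0.6475 -0.0285  0.1302] yaw -92.48 tilt [0.001  0.0002] F [ 0.8 -0.4 -1.4] g 0.687
d [0.0028 0.0001 0.0502] w [-0.001   0.0002  0.0003]
```

>>> jog_arm --pt "1 0.001 0 0.015 0 0 0" --pt "1 0.002 0 0.03 0 0 0" --pt "1 0.003 0 0.038 0 0 0" --pt "1 0.003 0 0.043 0 0 0" --pt "1 0.003 0 0.046 0 0 0" --pt "1 0.003 0 0.048 0 0 0" --pt "1 0.003 0 0.05 0 0 0" --pt "1 0.003 0 0.05 0 0 0" --pt "1 0.003 0 0.05 0 0 0" --pt "1 0.003 0 0.05 0 0 0"

```text
time_s: 6.03
tcp_pos: [0.6473, -0.0327, 0.08]
ee_rot: [[-0.045, -0.999, 0.001], [-0.999, 0.045, 0.0], [-0.0, -0.001, -1.0]]
wrist_force: [-0.4, 0.4, 0.2]
gripper_width: 0.685
```

```bash
python3 go.py 0.6473 -0.0312 0.0800 -92.5
```

```text
t 6.03 p [ 0.6473 -0.0327  0.08  ] yaw -92.58 tilt [0.0009 0.0001] F [-0.4  0.4  0.2] g 0.685
d [-0.0015  0.      0.0001] w [-0.0009  0.0001 -0.0014]
```

>>> jog_arm --pt "1 0 0 0.001 0 0 0" --pt "1 0 0 0.001 0 0 0" --pt "-1 0 0 0.0005 0 0 0" --pt "-1 0 0 0.0005 0 0 0" --pt "-1 0 0 0.0005 0 0 0" --pt "-1 0 0 0 0 0 0" --pt "-1 0 0 0 0 0 0" --pt "-1 0 0 0 0 0 0" --pt "-1 0 0 -0.01 0 0 0" --pt "-1 0 0 -0.03 0 0 0"

```text
time_s: 6.87
tcp_pos: [0.6451, -0.033, 0.1075]
ee_rot: [[-0.046, -0.999, -0.006], [-0.999, 0.046, -0.001], [0.001, 0.006, -1.0]]
wrist_force: [0.2, -0.7, 0.5]
gripper_width: 0.992
```

```bash
python3 go.py 0.5045 0.0346 0.11 -2.5
```

```text
t 6.87 p [ 0.6451 -0.033   0.1075] yaw -92.61 tilt [-0.0062 -0.0005] F [ 0.2 -0.7  0.5] g 0.992
d [-0.0611  0.1435 -0.0017] w [ 0.0055  0.0042 -1.5727]
```

>>> jog_arm --pt "-1 0 0 -0.03 0 0 0" --pt "-1 0 0 -0.04 0 0 -0.12" --pt "1 -0.008 0.018 -0.04 0 0 -0.24" --pt "1 -0.016 0.036 -0.04 0 0 -0.36" --pt "1 -0.024 0.054 -0.04 0 0 -0.48" --pt "1 -0.032 0.072 -0.04 0 0 -0.6" --pt "1 -0.04 0.09 -0.04 0 0 -0.72" --pt "1 -0.048 0.108 -0.04 0 0 -0.84" --pt "1 -0.056 0.126 -0.04 0 0 -0.96" --pt "1 -0.061 0.1435 -0.04 0 0 -1.08"

```text
time_s: 7.7
tcp_pos: [0.5057, 0.0352, 0.1504]
ee_rot: [[0.863, -0.505, 0.001], [-0.505, -0.863, 0.0], [0.001, -0.001, -1.0]]
wrist_force: [0.1, 0.7, -0.1]
gripper_width: 0.484
```

```bash
python3 go.py 0.5045 0.0346 0.09 -2.5
python3 - <<'E'
from h import *
snap("top","pics/top2.png",(190,110,330,230),5)
E
```

```text
t 7.7 p [0.5057 0.0352 0.1504] yaw -30.33 tilt [0.0012 0.0003] F [ 0.1  0.7 -0.1] g 0.484
d [-0.0008  0.0012  0.0604] w [-0.0007 -0.0011 -0.4857]
```

View pics/top2.png

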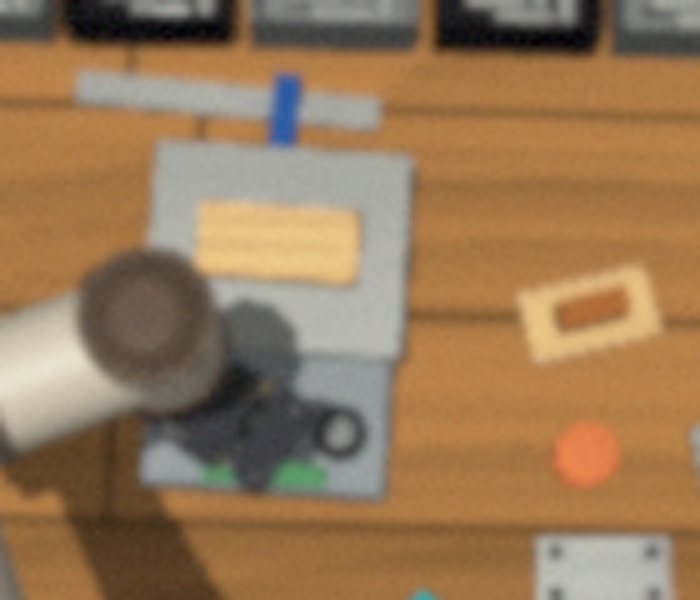

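>>> jog_arm --pt "1 0 0.001 0.01 0 0 -0.12" --pt "1 -0.001 0.001 0.03 0 0 -0.24" --pt "1 -0.001 0.001 0.05 0 0 -0.36" --pt "1 -0.001 0.001 0.06 0 0 -0.48" --pt "1 -0.001 0.001 0.065 0 0 -0.486" --pt "1 -0.001 0.001 0.07 0 0 -0.486" --pt "1 -0.001 0.001 0.07 0 0 -0.486" --pt "1 -0.001 0.001 0.07 0 0 -0.486" --pt "1 -0.001 0.001 0.07 0 0 -0.486" --pt "1 -0.001 0.001 0.07 0 0 -0.486"

```text
time_s: 8.58
tcp_pos: [0.5055, 0.0344, 0.0803]
ee_rot: [[0.999, -0.051, 0.002], [-0.051, -0.999, 0.001], [0.002, -0.001, -1.0]]
wrist_force: [1.3, -0.8, 0.6]
gripper_width: 0.007
```

```bash
python3 go.py 0.5045 0.0346 0.0575 -2.5
```

```text
t 8.58 p [0.5055 0.0344 0.0803] yaw -2.9 tilt [0.0016 0.0005] F [ 1.3 -0.8  0.6] g 0.007
d [-0.0011 -0.0001  0.0228] w [-0.0006 -0.0016 -0.0069]
```

>>> jog_arm --pt "1 -0.001 0 0.008 0 0 0" --pt "1 -0.001 0 0.014 0 0 0" --pt "1 -0.001 0 0.017 0 0 0" --pt "1 -0.001 0 0.019 0 0 0" --pt "1 -0.001 0 0.021 0 0 0" --pt "1 -0.001 0 0.022 0 0 0" --pt "1 -0.001 0 0.0225 0 0 0" --pt "1 -0.001 0 0.023 0 0 0" --pt "1 -0.001 0 0.023 0 0 0" --pt "1 -0.001 0 0.023 0 0 0"

```text
time_s: 9.42
tcp_pos: [0.5044, 0.0345, 0.0609]
ee_rot: [[0.999, -0.048, 0.001], [-0.048, -0.999, -0.001], [0.001, 0.001, -1.0]]
wrist_force: [-10.2, 1.3, 31.4]
gripper_width: 0.007
```

```bash
python3 go.py 0.5045 0.0346 0.0575 -2.5
```

```text
t 9.42 p [0.5044 0.0345 0.0609] yaw -2.74 tilt [ 0.0014 -0.0008] F [-10.2   1.3  31.4] g 0.007
d [ 0.0001 -0.0002  0.0034] w [ 0.0008 -0.0014 -0.0041]
```

Run:
```python
from h import *
snap("side","pics/side3.png",(160,150,320,270),5); print(sense()["tcp_pos"],sense()["wrist_force"])
```

```text
[0.50436967 0.0344448  0.06091858] [-9.49116046  2.10595521 32.58922795]
```

View pics/side3.png

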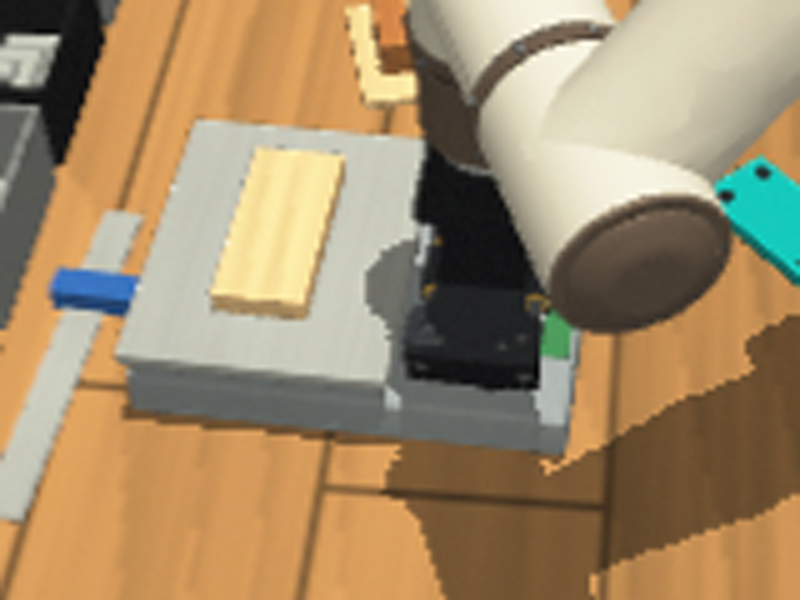

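>>> jog_arm --pt "1 0 0 -0.002 0 0 0" --pt "1 0 0 -0.003 0 0 0" --pt "1 0 0 -0.003 0 0 0" --pt "1 0 0 -0.003 0 0 0" --pt "1 0 0 -0.003 0 0 0" --pt "1 0 0 -0.003 0 0 0" --pt "1 0 0 -0.003 0 0 0" --pt "1 0 0 -0.003 0 0 0" --pt "1 0 0 -0.003 0 0 0" --pt "1 0 0 -0.003 0 0 0"

```text
time_s: 10.3
tcp_pos: [0.5042, 0.0345, 0.0613]
ee_rot: [[0.999, -0.049, 0.001], [-0.049, -0.999, -0.0], [0.001, 0.0, -1.0]]
wrist_force: [-3.8, 1.5, 14.4]
gripper_width: 0.006
```

>>> jog_arm --pt "1 0 0 -0.002 0 0 0" --pt "1 0 0 -0.002 0 0 0" --pt "1 0 0 -0.002 0 0 0" --pt "1 0 0 -0.002 0 0 0" --pt "1 0 0 -0.002 0 0 0" --pt "1 0 0 -0.002 0 0 0" --pt "1 0 0 -0.002 0 0 0" --pt "1 0 0 -0.002 0 0 0" --pt "1 0 0 -0.002 0 0 0" --pt "1 0 0 -0.002 0 0 0"

```text
time_s: 11.13
tcp_pos: [0.5042, 0.0345, 0.0616]
ee_rot: [[0.999, -0.05, 0.0], [-0.05, -0.999, 0.0], [0.0, -0.0, -1.0]]
wrist_force: [-0.5, 2.9, 5.3]
gripper_width: 0.006
```

>>> jog_arm --pt "1 0 0 -0.002 0 0 0" --pt "1 0 0 -0.002 0 0 0" --pt "1 0 0 -0.002 0 0 0" --pt "1 0 0 -0.002 0 0 0" --pt "1 0 0 -0.002 0 0 0" --pt "1 0 0 -0.002 0 0 0" --pt "1 0 0 -0.002 0 0 0" --pt "1 0 0 -0.002 0 0 0" --pt "1 0 0 -0.002 0 0 0" --pt "1 0 0 -0.002 0 0 0"

```text
time_s: 11.97
tcp_pos: [0.5042, 0.0344, 0.0636]
ee_rot: [[0.999, -0.05, 0.0], [-0.05, -0.999, 0.0], [0.0, -0.0, -1.0]]
wrist_force: [0.8, 3.2, 3.5]
gripper_width: 0.001
```

>>> jog_arm --pt "1 0 0 -0.002 0 0 0" --pt "1 0 0 -0.002 0 0 0" --pt "1 0 0 -0.002 0 0 0" --pt "1 0 0 -0.002 0 0 0" --pt "1 0 0 -0.002 0 0 0" --pt "1 0 0 -0.002 0 0 0" --pt "1 0 0 -0.002 0 0 0" --pt "1 0 0 -0.002 0 0 0" --pt "1 0 0 -0.002 0 0 0" --pt "1 0 0 -0.002 0 0 0"

```text
time_s: 12.8
tcp_pos: [0.504, 0.0343, 0.0656]
ee_rot: [[0.999, -0.05, 0.0], [-0.05, -0.999, -0.0], [0.0, 0.0, -1.0]]
wrist_force: [0.5, 0.3, 2.3]
gripper_width: 0.004
```

```bash
python3 go.py 0.3941 -0.3048 0.12 -88.4
```

```text
t 12.8 p [0.504  0.0343 0.0656] yaw -2.85 tilt [ 0.     -0.0001] F [0.5 0.3 2.3] g 0.004
d [-0.0929  0.3441 -0.0544] w [ 1.0000e-04 -1.0000e-04  1.4931e+00]
```

>>> jog_arm --pt "1 0 0 -0.03 0 0 0" --pt "1 0 0 -0.055 0 0 0" --pt "1 -0.01 0.035 -0.06 0 0 0.12" --pt "1 -0.02 0.075 -0.06 0 0 0.24" --pt "1 -0.03 0.115 -0.06 0 0 0.36" --pt "1 -0.04 0.155 -0.06 0 0 0.48" --pt "1 -0.05 0.195 -0.06 0 0 0.6" --pt "-0.8 -0.06 0.235 -0.06 0 0 0.72" --pt "-0.8 -0.07 0.275 -0.06 0 0 0.84" --pt "-0.8 -0.08 0.31 -0.06 0 0 0.96"

```text
time_s: 13.63
tcp_pos: [0.4061, -0.2729, 0.1247]
ee_rot: [[0.526, -0.85, -0.003], [-0.85, -0.526, 0.001], [-0.003, 0.002, -1.0]]
wrist_force: [0.6, -0.8, 0.2]
gripper_width: 0.153
```

```bash
python3 go.py 0.3925 -0.3048 0.1 -88.4
```

```text
t 13.63 p [ 0.4061 -0.2729  0.1247] yaw -58.25 tilt [-0.0033  0.0013] F [ 0.6 -0.8  0.2] g 0.153
d [0.0201 0.0283 0.0247] w [0.0029 0.0022 0.5262]
```

>>> jog_arm --pt "-0.8 0.01 0.014 0 0 0 0.12" --pt "-0.8 0.02 0.028 0 0 0 0.24" --pt "-0.8 0.02 0.028 0 0 0 0.36" --pt "-0.8 0.02 0.028 0.005 0 0 0.48" --pt "-0.8 0.02 0.028 0.01 0 0 0.526" --pt "-0.8 0.02 0.028 0.015 0 0 0.526" --pt "-0.8 0.02 0.028 0.02 0 0 0.526" --pt "-0.8 0.02 0.028 0.025 0 0 0.526" --pt "-0.8 0.02 0.028 0.025 0 0 0.526" --pt "-0.8 0.02 0.028 0.025 0 0 0.526"

```text
time_s: 14.47
tcp_pos: [0.3953, -0.3029, 0.1001]
ee_rot: [[0.036, -0.999, -0.001], [-0.999, -0.036, 0.0], [-0.0, 0.001, -1.0]]
wrist_force: [-1.4, 0.0, 0.0]
gripper_width: 0.871
```

```bash
python3 go.py 0.3925 -0.3048 0.006 -88.4
python3 - <<'E'
from h import *
snap("top","pics/top4.png",(200,130,330,230),6)
E
```

```text
t 14.47 p [ 0.3953 -0.3029  0.1001] yaw -87.95 tilt [-0.0014  0.0004] F [-1.4  0.   0. ] g 0.871
d [0.0019 0.0027 0.0941] w [0.0013 0.0005 0.0078]
```

View pics/top4.png

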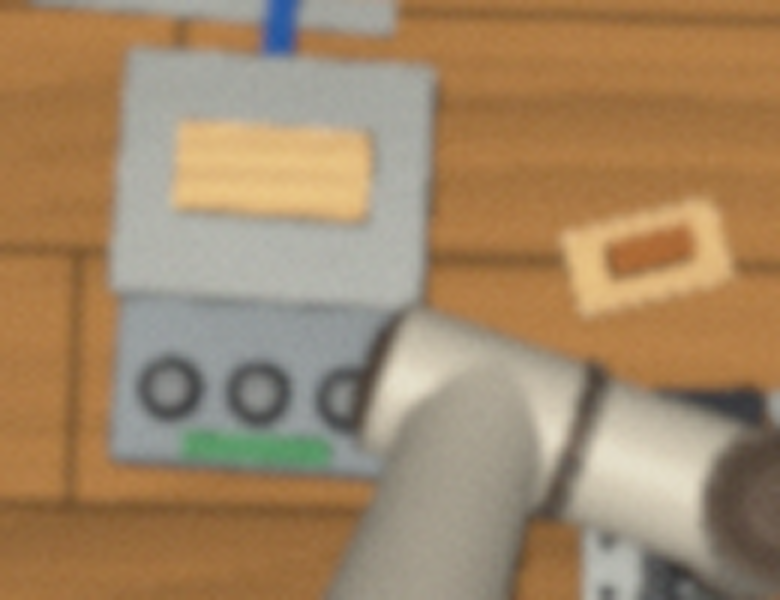

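Run:
```python
from fit import *
c=load("top")
r,e,d=fitrect(c,[(200+(u+.5)/6-.5,130+(v+.5)/6-.5) for u,v in [(176,120),(373,128),(368,222),(171,210)]],.13,.06,.093)
print(np.round(r[:2],4),np.degrees(r[2]),e,d)
```

```text
[ 0.6481 -0.0309] -91.65040798226134 0.0021736835728835002 [np.float64(0.13190515796119007), np.float64(0.06429989740789746)]
```

>>> jog_arm --pt "-0.8 0.001 0.002 0.02 0 0 0.008" --pt "-0.8 0.002 0.0027 0.045 0 0 0.008" --pt "-0.8 0.002 0.0027 0.065 0 0 0.008" --pt "-0.8 0.002 0.0027 0.08 0 0 0.008" --pt "-0.8 0.002 0.0027 0.087 0 0 0.008" --pt "-0.8 0.002 0.0027 0.091 0 0 0.008" --pt "-0.8 0.002 0.0027 0.093 0 0 0.008" --pt "-0.8 0.002 0.0027 0.093 0 0 0.008" --pt "-0.8 0.002 0.0027 0.093 0 0 0.008" --pt "-0.8 0.002 0.0027 0.093 0 0 0.008"

```text
time_s: 15.35
tcp_pos: [0.3936, -0.3054, 0.0084]
ee_rot: [[0.027, -1.0, 0.002], [-1.0, -0.027, -0.001], [0.001, -0.002, -1.0]]
wrist_force: [-1.0, 1.2, 0.0]
gripper_width: 0.898
```

```bash
python3 go.py 0.3925 -0.3048 0.006 -88.4
python3 - <<'E'
from h import *
snap("top","pics/top5.png",(280,180,370,250),8)
snap("side","pics/side5.png",(220,110,340,190),6)
E
```

```text
t 15.35 p [ 0.3936 -0.3054  0.0084] yaw -88.44 tilt [ 0.0018 -0.0007] F [-1.   1.2  0. ] g 0.898
d [-0.0007  0.0011  0.0024] w [-0.0018 -0.0008 -0.0007]
```

View pics/side5.png

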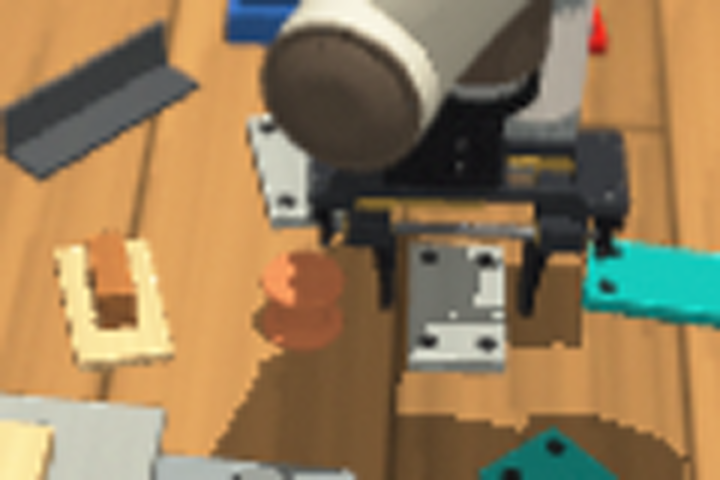

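>>> jog_arm --pt "-0.8 0 0 0.002 0 0 0" --pt "-0.8 0 0 0.002 0 0 0" --pt "1 0 0 0.002 0 0 0" --pt "1 0 0 0.002 0 0 0" --pt "1 0 0 0.002 0 0 0" --pt "1 0 0 0.002 0 0 0" --pt "1 0 0 0.002 0 0 0" --pt "1 0 0 0.002 0 0 0" --pt "1 0 0 0.002 0 0 0" --pt "1 0 0 0.002 0 0 0"

```text
time_s: 16.28
tcp_pos: [0.3928, -0.3052, 0.0055]
ee_rot: [[0.027, -1.0, -0.0], [-1.0, -0.027, 0.0], [-0.0, 0.0, -1.0]]
wrist_force: [-1.0, -0.0, 0.9]
gripper_width: 0.683
```

```bash
python3 go.py 0.6477 -0.0318 0.17 -92.4
```

```text
t 16.28 p [ 0.3928 -0.3052  0.0055] yaw -88.46 tilt [-0.0003  0.0001] F [-1.  -0.   0.9] g 0.683
d [-0.2664 -0.2621 -0.1645] w [0.0003 0.0001 0.0689]
```

>>> jog_arm --pt "1 0 0 -0.01 0 0 0" --pt "1 0 0 -0.03 0 0 0" --pt "1 0 0 -0.06 0 0 0" --pt "1 0 0 -0.09 0 0 0" --pt "1 -0.01 -0.01 -0.12 0 0 0.01" --pt "1 -0.03 -0.03 -0.145 0 0 0.02" --pt "1 -0.05 -0.05 -0.16 0 0 0.03" --pt "1 -0.073 -0.072 -0.165 0 0 0.04" --pt "1 -0.096 -0.094 -0.165 0 0 0.05" --pt "1 -0.12 -0.118 -0.165 0 0 0.06"

```text
time_s: 17.12
tcp_pos: [0.507, -0.1805, 0.1697]
ee_rot: [[-0.035, -0.999, -0.002], [-0.999, 0.035, 0.002], [-0.002, 0.002, -1.0]]
wrist_force: [1.0, -1.8, -6.0]
gripper_width: 0.682
```

>>> jog_arm --pt "1 -0.023 -0.023 0 0 0 0" --pt "1 -0.046 -0.046 0 0 0 0" --pt "1 -0.07 -0.07 0 0 0 0" --pt "1 -0.093 -0.092 0 0 0 0" --pt "1 -0.113 -0.112 0 0 0 0" --pt "1 -0.13 -0.128 0 0 0 0" --pt "1 -0.14 -0.138 0 0 0 0" --pt "1 -0.146 -0.143 0 0 0 0" --pt "1 -0.146 -0.143 0 0 0 0" --pt "1 -0.146 -0.143 0 0 0 0"

```text
time_s: 17.95
tcp_pos: [0.6541, -0.041, 0.169]
ee_rot: [[-0.033, -0.999, -0.004], [-0.999, 0.033, -0.0], [0.0, 0.004, -1.0]]
wrist_force: [-0.9, -0.4, -6.0]
gripper_width: 0.683
```

```bash
python3 go.py 0.6477 -0.0318 0.115 -92.4
```

```text
t 17.95 p [ 0.6541 -0.041   0.169 ] yaw -91.9 tilt [-0.0037 -0.    ] F [-0.9 -0.4 -6. ] g 0.683
d [-0.009   0.0065  0.054 ] w [ 0.0037 -0.0002  0.0087]
```

>>> jog_arm --pt "1 -0.009 0.0065 0 0 0 0.008" --pt "1 -0.009 0.0065 0.01 0 0 0.008" --pt "1 -0.009 0.0065 0.03 0 0 0.008" --pt "1 -0.009 0.0065 0.045 0 0 0.008" --pt "1 -0.009 0.0065 0.052 0 0 0.008" --pt "1 -0.009 0.0065 0.054 0 0 0.008" --pt "1 -0.009 0.0065 0.054 0 0 0.008" --pt "1 -0.009 0.0065 0.054 0 0 0.008" --pt "1 -0.009 0.0065 0.054 0 0 0.008" --pt "1 -0.009 0.0065 0.054 0 0 0.008"

```text
time_s: 18.78
tcp_pos: [0.6499, -0.0317, 0.1177]
ee_rot: [[-0.041, -0.999, 0.002], [-0.999, 0.041, 0.0], [-0.0, -0.002, -1.0]]
wrist_force: [0.6, 0.8, -6.0]
gripper_width: 0.682
```

```bash
python3 go.py 0.6477 -0.0318 0.0985 -92.4
```

```text
t 18.78 p [ 0.6499 -0.0317  0.1177] yaw -92.35 tilt [0.0021 0.0003] F [ 0.6  0.8 -6. ] g 0.682
d [0.0002 0.0022 0.0192] w [-0.0021  0.0003  0.0009]
```

>>> jog_arm --pt "1 0 0.002 0.006 0 0 0" --pt "1 0 0.002 0.01 0 0 0" --pt "1 0 0.002 0.013 0 0 0" --pt "1 0 0.002 0.015 0 0 0" --pt "1 0 0.002 0.016 0 0 0" --pt "1 0 0.002 0.017 0 0 0" --pt "1 0 0.002 0.018 0 0 0" --pt "1 0 0.002 0.018 0 0 0" --pt "1 0 0.002 0.018 0 0 0" --pt "1 0 0.002 0.018 0 0 0"

```text
time_s: 19.62
tcp_pos: [0.6474, -0.0316, 0.0987]
ee_rot: [[-0.041, -0.999, 0.0], [-0.999, 0.041, 0.0], [-0.0, -0.0, -1.0]]
wrist_force: [0.6, -0.6, -5.6]
gripper_width: 0.683
```

```bash
python3 go.py 0.6477 -0.0318 0.0985 -92.4
```

```text
t 19.62 p [ 0.6474 -0.0316  0.0987] yaw -92.35 tilt [0.0004 0.0001] F [ 0.6 -0.6 -5.6] g 0.683
d [ 0.0002 -0.0003  0.0002] w [-0.0004  0.0001  0.0008]
```

>>> jog_arm --pt "1 0 0 0.0005 0 0 0" --pt "1 0 0 0.001 0 0 0" --pt "1 0 0 0.001 0 0 0" --pt "1 0 0 0.001 0 0 0" --pt "1 0 0 0.001 0 0 0" --pt "1 0 0 0.001 0 0 0" --pt "1 0 0 0.001 0 0 0" --pt "1 0 0 0.001 0 0 0" --pt "1 0 0 0.001 0 0 0" --pt "1 0 0 0.001 0 0 0"

```text
time_s: 20.45
tcp_pos: [0.6474, -0.0316, 0.0985]
ee_rot: [[-0.041, -0.999, 0.001], [-0.999, 0.041, -0.0], [0.0, -0.001, -1.0]]
wrist_force: [-3.3, 1.5, 5.4]
gripper_width: 0.685
```

```bash
python3 go.py 0.6477 -0.0318 0.0985 -92.4
```

```text
t 20.45 p [ 0.6474 -0.0316  0.0985] yaw -92.33 tilt [ 0.0007 -0.0002] F [-3.3  1.5  5.4] g 0.685
d [ 0.0002 -0.0003  0.    ] w [-0.0007 -0.0002  0.0012]
```

>>> jog_arm --pt "1 0 0 -0.0005 0 0 0" --pt "-1 0 0 -0.0005 0 0 0" --pt "-1 0 0 -0.0005 0 0 0" --pt "-1 0 0 -0.0005 0 0 0" --pt "-1 0 0 -0.0005 0 0 0" --pt "-1 0 0 -0.0005 0 0 0" --pt "-1 0 0 -0.0005 0 0 0" --pt "-1 0 0 -0.01 0 0 0" --pt "-1 0 0 -0.035 0 0 0" --pt "-1 0 0 -0.06 0 0 0"

```text
time_s: 21.28
tcp_pos: [0.6466, -0.0317, 0.1577]
ee_rot: [[-0.041, -0.999, -0.003], [-0.999, 0.041, -0.001], [0.001, 0.003, -1.0]]
wrist_force: [0.7, -0.5, 0.3]
gripper_width: 1.0
```

```bash
python3 go.py 0.5003 -0.438 0.13 -76.2
```

```text
t 21.28 p [ 0.6466 -0.0317  0.1577] yaw -92.34 tilt [-0.0026 -0.0007] F [ 0.7 -0.5  0.3] g 1.0
d [0.4119 0.1295 0.0283] w [ 0.0027 -0.0004 -0.2817]
```

Next plate B.

>>> jog_arm --pt "-1 0.03 0.01 0 0 0 -0.03" --pt "-1 0.07 0.023 0 0 0 -0.06" --pt "-1 0.11 0.035 0 0 0 -0.09" --pt "-1 0.15 0.047 0 0 0 -0.12" --pt "-1 0.19 0.06 0 0 0 -0.15" --pt "-1 0.23 0.072 0 0 0 -0.18" --pt "-1 0.27 0.085 0 0 0 -0.21" --pt "-1 0.31 0.098 0 0 0 -0.24" --pt "-1 0.35 0.11 0.01 0 0 -0.27" --pt "-1 0.385 0.122 0.02 0 0 -0.28"

```text
time_s: 22.12
tcp_pos: [0.5096, -0.4137, 0.1395]
ee_rot: [[0.238, -0.971, 0.003], [-0.971, -0.238, -0.002], [0.003, -0.003, -1.0]]
wrist_force: [-0.3, 0.6, -0.1]
gripper_width: 0.999
```

```bash
python3 go.py 0.5003 -0.438 0.1 -76.2;python3 - <<'E'
from h import *
snap("top","pics/top6.png",(200,120,330,220),6)
E
```

```text
t 22.12 p [ 0.5096 -0.4137  0.1395] yaw -76.22 tilt [ 0.0035 -0.0022] F [-0.3  0.6 -0.1] g 0.999
d [0.0213 0.0149 0.0395] w [-0.0029 -0.003  -0.0003]
```

View pics/top6.png

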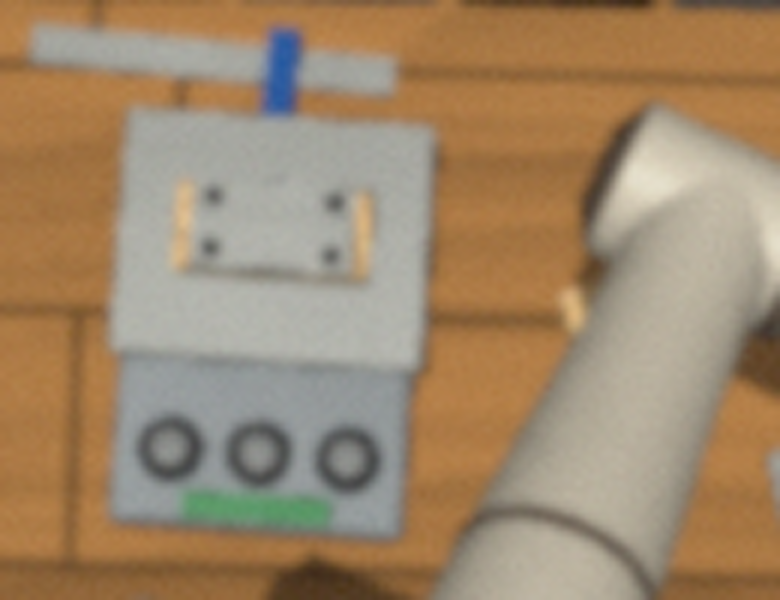

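>>> jog_arm --pt "-1 0.02 0.0145 0.01 0 0 0" --pt "-1 0.0213 0.015 0.025 0 0 0" --pt "-1 0.0213 0.015 0.035 0 0 0" --pt "-1 0.0213 0.015 0.04 0 0 0" --pt "-1 0.0213 0.015 0.045 0 0 0" --pt "-1 0.0213 0.015 0.05 0 0 0" --pt "-1 0.0213 0.015 0.055 0 0 0" --pt "-1 0.0213 0.015 0.06 0 0 0" --pt "-1 0.0213 0.015 0.065 0 0 0" --pt "-1 0.0213 0.015 0.065 0 0 0"

```text
time_s: 23.0
tcp_pos: [0.4996, -0.4348, 0.0714]
ee_rot: [[0.237, -0.972, -0.002], [-0.972, -0.237, 0.001], [-0.001, 0.001, -1.0]]
wrist_force: [0.1, 0.3, -0.9]
gripper_width: 0.999
```

```bash
python3 go.py 0.5003 -0.438 0.0065 -76.2
```

```text
t 23.0 p [ 0.4996 -0.4348  0.0714] yaw -76.29 tilt [-0.0015  0.0011] F [ 0.1  0.3 -0.9] g 0.999
d [0.0033 0.     0.0649] w [ 0.0012  0.0015 -0.0016]
```

>>> jog_arm --pt "-1 0.001 0 0.02 0 0 0" --pt "-1 0.0025 0 0.04 0 0 0" --pt "-1 0.0025 0 0.053 0 0 0" --pt "-1 0.0025 0 0.06 0 0 0" --pt "-1 0.0025 0 0.063 0 0 0" --pt "-1 0.0025 0 0.064 0 0 0" --pt "-1 0.0025 0 0.064 0 0 0" --pt "-1 0.0025 0 0.064 0 0 0" --pt "-1 0.0025 0 0.064 0 0 0" --pt "-1 0.0025 0 0.064 0 0 0"

```text
time_s: 23.83
tcp_pos: [0.501, -0.4381, 0.0094]
ee_rot: [[0.237, -0.972, 0.001], [-0.972, -0.237, -0.001], [0.001, -0.001, -1.0]]
wrist_force: [-0.1, -0.4, 1.3]
gripper_width: 1.003
```

```bash
python3 go.py 0.5003 -0.438 0.0065 -76.2
```

```text
t 23.83 p [ 0.501  -0.4381  0.0094] yaw -76.3 tilt [ 0.0013 -0.0007] F [-0.1 -0.4  1.3] g 1.003
d [-0.0003  0.0007  0.0029] w [-0.001  -0.001  -0.0017]
```

>>> jog_arm --pt "-1 0 0.0005 0.002 0 0 0" --pt "-1 0 0.0005 0.002 0 0 0" --pt "1 0 0.0005 0.002 0 0 0" --pt "1 0 0.0005 0.002 0 0 0" --pt "1 0 0.0005 0.002 0 0 0" --pt "1 0 0.0005 0.002 0 0 0" --pt "1 0 0.0005 0.002 0 0 0" --pt "1 0 0.0005 0.002 0 0 0" --pt "1 0 0.0005 0.002 0 0 0" --pt "1 0 0.0005 0.002 0 0 0"

```text
time_s: 24.67
tcp_pos: [0.5001, -0.4381, 0.0065]
ee_rot: [[0.237, -0.972, -0.0], [-0.972, -0.237, 0.0], [-0.0, 0.0, -1.0]]
wrist_force: [0.8, -0.3, -0.1]
gripper_width: 0.68
```

```bash
python3 go.py 0.6477 -0.0318 0.17 -92.4
```

```text
t 24.67 p [ 0.5001 -0.4381  0.0065] yaw -76.31 tilt [-0.  0.] F [ 0.8 -0.3 -0.1] g 0.68
d [-0.3598 -0.2396 -0.1635] w [0.     0.     0.2808]
```

>>> jog_arm --pt "1 0 0 -0.01 0 0 0" --pt "1 0 0 -0.03 0 0 0" --pt "1 0 0 -0.06 0 0 0" --pt "1 -0.005 -0.003 -0.09 0 0 0" --pt "1 -0.015 -0.01 -0.12 0 0 0.01" --pt "1 -0.035 -0.023 -0.145 0 0 0.03" --pt "1 -0.06 -0.04 -0.16 0 0 0.05" --pt "1 -0.09 -0.06 -0.1635 0 0 0.08" --pt "1 -0.12 -0.08 -0.1635 0 0 0.11" --pt "1 -0.15 -0.1 -0.1635 0 0 0.14"

```text
time_s: 25.5
tcp_pos: [0.5608, -0.2665, 0.1695]
ee_rot: [[0.096, -0.995, -0.002], [-0.995, -0.096, 0.002], [-0.002, 0.002, -1.0]]
wrist_force: [0.8, -0.5, -6.8]
gripper_width: 0.686
```

```bash
python3 go.py 0.6477 -0.0318 0.17 -92.4
```

```text
t 25.5 p [ 0.5608 -0.2665  0.1695] yaw -84.49 tilt [-0.0019  0.0019] F [ 0.8 -0.5 -6.8] g 0.686
d [-0.2253 -0.1091 -0.0003] w [0.0019 0.002  0.138 ]
```

>>> jog_arm --pt "1 -0.03 -0.0145 0 0 0 0.02" --pt "1 -0.06 -0.029 0 0 0 0.04" --pt "1 -0.09 -0.0435 0 0 0 0.06" --pt "1 -0.12 -0.058 0 0 0 0.08" --pt "1 -0.15 -0.0725 0 0 0 0.1" --pt "1 -0.178 -0.086 0 0 0 0.12" --pt "1 -0.2 -0.097 0 0 0 0.138" --pt "1 -0.215 -0.104 0 0 0 0.138" --pt "1 -0.222 -0.108 0 0 0 0.138" --pt "1 -0.2245 -0.109 0 0 0 0.138"

```text
time_s: 26.33
tcp_pos: [0.6477, -0.0334, 0.1691]
ee_rot: [[-0.037, -0.999, -0.002], [-0.999, 0.037, 0.0], [0.0, 0.002, -1.0]]
wrist_force: [-0.7, -0.2, -5.8]
gripper_width: 0.683
```

```bash
python3 go.py 0.6477 -0.0318 0.13 -92.4
```

```text
t 26.33 p [ 0.6477 -0.0334  0.1691] yaw -92.15 tilt [-0.0021  0.    ] F [-0.7 -0.2 -5.8] g 0.683
d [-0.0016 -0.      0.0391] w [ 0.0021 -0.      0.0044]
```

>>> jog_arm --pt "1 -0.001 0 0.005 0 0 0.003" --pt "1 -0.001 0 0.018 0 0 0.003" --pt "1 -0.001 0 0.03 0 0 0.003" --pt "1 -0.001 0 0.038 0 0 0.003" --pt "1 -0.001 0 0.043 0 0 0.003" --pt "1 -0.001 0 0.046 0 0 0.003" --pt "1 -0.001 0 0.047 0 0 0.003" --pt "1 -0.001 0 0.047 0 0 0.003" --pt "1 -0.001 0 0.047 0 0 0.003" --pt "1 -0.001 0 0.047 0 0 0.003"

```text
time_s: 27.17
tcp_pos: [0.6485, -0.0335, 0.1238]
ee_rot: [[-0.042, -0.999, 0.001], [-0.999, 0.042, 0.0], [-0.0, -0.001, -1.0]]
wrist_force: [0.7, -0.4, -6.2]
gripper_width: 0.683
```

```bash
python3 go.py 0.6477 -0.0318 0.1115 -92.4
```

```text
t 27.17 p [ 0.6485 -0.0335  0.1238] yaw -92.4 tilt [0.0014 0.0001] F [ 0.7 -0.4 -6.2] g 0.683
d [-0.0016  0.0009  0.0123] w [-0.0014  0.0002 -0.    ]
```

>>> jog_arm --pt "1 -0.0015 0.0008 0.003 0 0 0" --pt "1 -0.0015 0.0008 0.006 0 0 0" --pt "1 -0.0015 0.0008 0.008 0 0 0" --pt "1 -0.0015 0.0008 0.0095 0 0 0" --pt "1 -0.0015 0.0008 0.0105 0 0 0" --pt "1 -0.0015 0.0008 0.0115 0 0 0" --pt "1 -0.0015 0.0008 0.012 0 0 0" --pt "1 -0.0015 0.0008 0.012 0 0 0" --pt "1 -0.0015 0.0008 0.012 0 0 0" --pt "1 -0.0015 0.0008 0.012 0 0 0"

```text
time_s: 28.0
tcp_pos: [0.6473, -0.032, 0.1116]
ee_rot: [[-0.042, -0.999, 0.0], [-0.999, 0.042, -0.0], [0.0, -0.0, -1.0]]
wrist_force: [-2.1, 0.3, -2.2]
gripper_width: 0.682
```

```bash
python3 go.py 0.6477 -0.0318 0.1115 -92.4
```

```text
t 28.0 p [ 0.6473 -0.032   0.1116] yaw -92.4 tilt [ 0.0003 -0.0001] F [-2.1  0.3 -2.2] g 0.682
d [-0.0002 -0.0003  0.0001] w [-0.0003 -0.0001  0.0001]
```

Touching, weight partly transferred; settle 0.5 mm and release.

>>> jog_arm --pt "1 0 0 0.0005 0 0 0" --pt "1 0 0 0.0005 0 0 0" --pt "-1 0 0 0.0003 0 0 0" --pt "-1 0 0 0 0 0 0" --pt "-1 0 0 0 0 0 0" --pt "-1 0 0 0 0 0 0" --pt "-1 0 0 0 0 0 0" --pt "-1 0 0 -0.01 0 0 0" --pt "-1 0 0 -0.035 0 0 0" --pt "-1 0 0 -0.06 0 0 0"

```text
time_s: 28.83
tcp_pos: [0.6469, -0.0322, 0.1713]
ee_rot: [[-0.042, -0.999, -0.002], [-0.999, 0.042, -0.001], [0.001, 0.002, -1.0]]
wrist_force: [0.3, -0.4, 0.1]
gripper_width: 0.998
```

```bash
python3 go.py 0.4935 0.4219 0.13 -98.8
```

```text
t 28.83 p [ 0.6469 -0.0322  0.1713] yaw -92.4 tilt [-0.0023 -0.0007] F [ 0.3 -0.4  0.1] g 0.998
d [-0.4473  0.1722  0.0413] w [ 0.0022 -0.001   0.1116]
```

>>> jog_arm --pt "-1 -0.03 0.012 0 0 0 0.01" --pt "-1 -0.068 0.026 0 0 0 0.02" --pt "-1 -0.106 0.041 0 0 0 0.03" --pt "-1 -0.144 0.055 0 0 0 0.04" --pt "-1 -0.182 0.07 0 0 0 0.05" --pt "-1 -0.22 0.085 0 0 0 0.06" --pt "-1 -0.258 0.1 0 0 0 0.07" --pt "-1 -0.296 0.114 0 0 0 0.08" --pt "-1 -0.334 0.129 0 0 0 0.09" --pt "-1 -0.37 0.142 0 0 0 0.11"

```text
time_s: 29.67
tcp_pos: [0.5202, 0.3459, 0.1723]
ee_rot: [[-0.151, -0.988, 0.001], [-0.988, 0.151, 0.001], [-0.001, -0.001, -1.0]]
wrist_force: [1.2, -0.6, -1.0]
gripper_width: 1.0
```

>>> jog_arm --pt "-1 -0.03 0.013 0 0 0 0" --pt "-1 -0.055 0.022 0 0 0 0" --pt "-1 -0.07 0.028 0.01 0 0 0" --pt "-1 -0.075 0.03 0.025 0 0 0" --pt "-1 -0.075 0.03 0.04 0 0 0" --pt "-1 -0.075 0.03 0.045 0 0 0" --pt "-1 -0.075 0.03 0.045 0 0 0" --pt "-1 -0.075 0.03 0.045 0 0 0" --pt "-1 -0.075 0.03 0.045 0 0 0" --pt "-1 -0.075 0.03 0.045 0 0 0"

```text
time_s: 30.5
tcp_pos: [0.5034, 0.4224, 0.1273]
ee_rot: [[-0.152, -0.988, 0.002], [-0.988, 0.152, 0.002], [-0.002, -0.001, -1.0]]
wrist_force: [-0.7, -0.2, 1.0]
gripper_width: 1.001
```

```bash
python3 go.py 0.4935 0.4219 0.0065 -98.8;python3 - <<'E'
from h import *
snap("top","pics/top7.png",(200,120,330,220),6)
snap("side","pics/side7.png",(190,260,350,384),5)
E
```

```text
t 30.5 p [0.5034 0.4224 0.1273] yaw -98.74 tilt [0.0015 0.0016] F [-0.7 -0.2  1. ] g 1.001
d [0.0022 0.0099 0.1208] w [-0.0013  0.0018  0.0011]
```

View pics/top7.png

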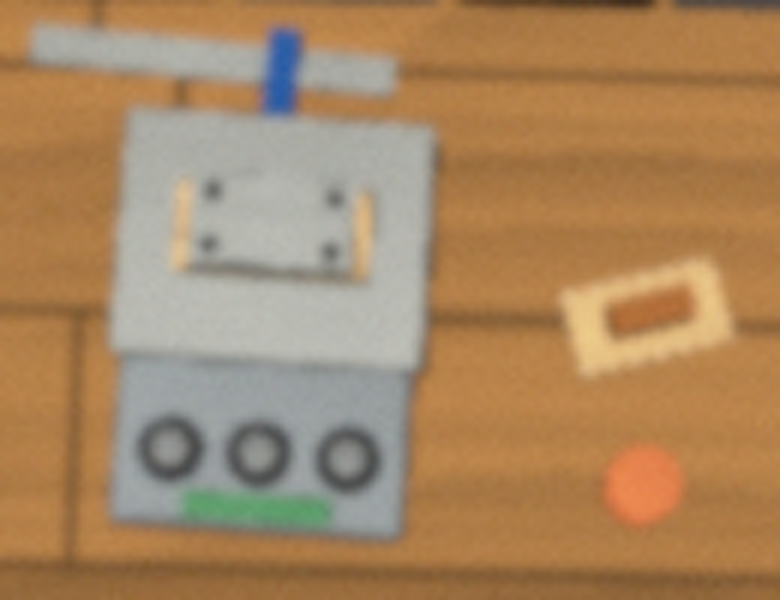

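View pics/side7.png

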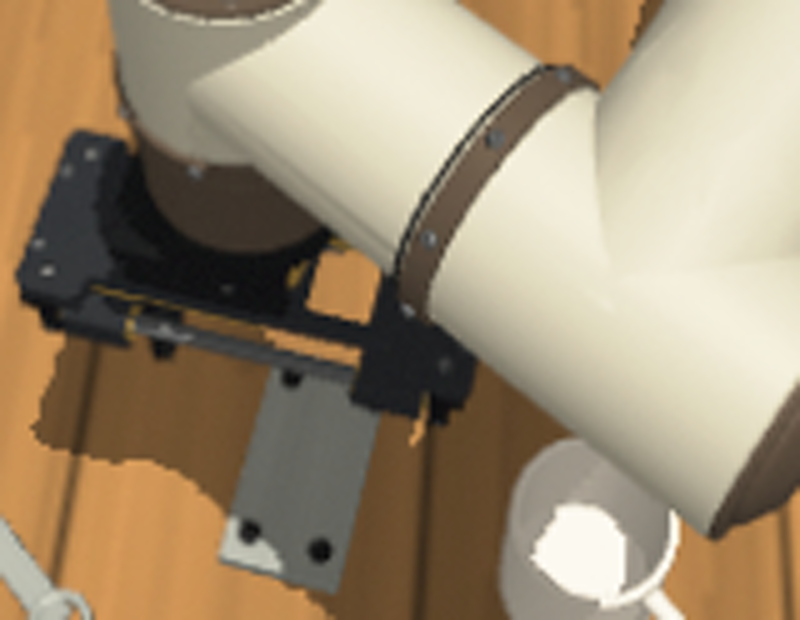

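>>> jog_arm --pt "-1 0.001 0.009 0.005 0 0 0" --pt "-1 0.002 0.0095 0.02 0 0 0" --pt "-1 0.002 0.0095 0.04 0 0 0" --pt "-1 0.002 0.0095 0.05 0 0 0" --pt "-1 0.002 0.0095 0.055 0 0 0" --pt "-1 0.002 0.0095 0.06 0 0 0" --pt "-1 0.002 0.0095 0.06 0 0 0" --pt "-1 0.002 0.0095 0.06 0 0 0" --pt "-1 0.002 0.0095 0.06 0 0 0" --pt "-1 0.002 0.0095 0.06 0 0 0"

```text
time_s: 31.43
tcp_pos: [0.4934, 0.4223, 0.067]
ee_rot: [[-0.151, -0.988, 0.001], [-0.988, 0.151, 0.001], [-0.001, -0.001, -1.0]]
wrist_force: [-0.3, -0.9, 0.7]
gripper_width: 1.002
```

```bash
python3 go.py 0.4935 0.4219 0.0065 -98.8;python3 - <<'E'
from h import *
snap("side","pics/side8.png",(190,260,350,384),5)
E
```

```text
t 31.43 p [0.4934 0.4223 0.067 ] yaw -98.71 tilt [0.0011 0.0013] F [-0.3 -0.9  0.7] g 1.002
d [ 0.0004 -0.0001  0.0605] w [-0.0009  0.0014  0.0016]
```

View pics/side8.png

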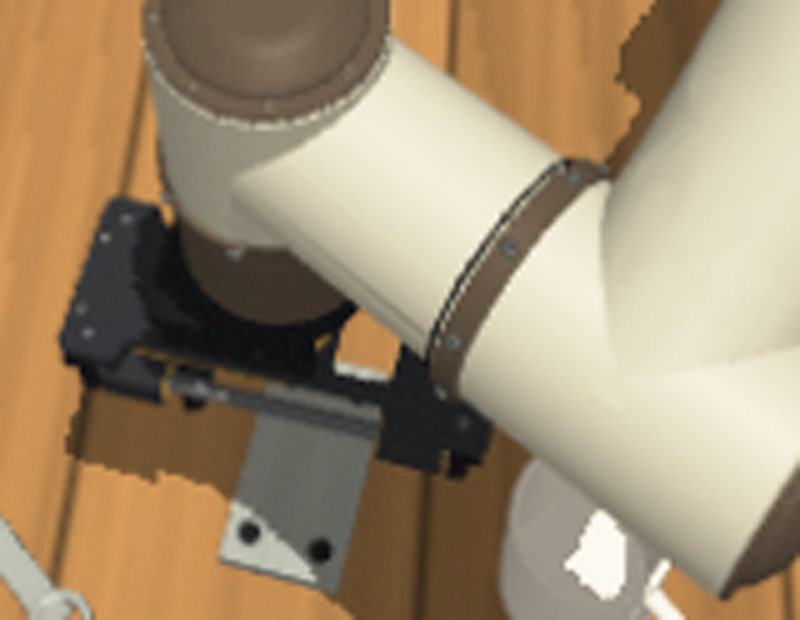

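>>> jog_arm --pt "-1 0 0 0.015 0 0 0" --pt "-1 0 0 0.03 0 0 0" --pt "-1 0 0 0.042 0 0 0" --pt "-1 0 0 0.05 0 0 0" --pt "-1 0 0 0.055 0 0 0" --pt "-1 0 0 0.058 0 0 0" --pt "-1 0 0 0.0595 0 0 0" --pt "-1 0 0 0.0595 0 0 0" --pt "-1 0 0 0.0595 0 0 0" --pt "-1 0 0 0.0595 0 0 0"

```text
time_s: 32.32
tcp_pos: [0.4933, 0.4222, 0.0072]
ee_rot: [[-0.151, -0.988, 0.001], [-0.988, 0.151, 0.001], [-0.001, -0.001, -1.0]]
wrist_force: [-0.5, -0.4, -0.8]
gripper_width: 1.001
```

```bash
python3 go.py 0.4935 0.4219 0.0065 -98.8
```

```text
t 32.32 p [0.4933 0.4222 0.0072] yaw -98.7 tilt [0.0008 0.001 ] F [-0.5 -0.4 -0.8] g 1.001
d [ 0.0003 -0.0002  0.0007] w [-0.0006  0.0011  0.0017]
```

>>> jog_arm --pt "-1 0 0 0.0005 0 0 0" --pt "1 0 0 0.0005 0 0 0" --pt "1 0 0 0.0005 0 0 0" --pt "1 0 0 0.0005 0 0 0" --pt "1 0 0 0.0005 0 0 0" --pt "1 0 0 0.0005 0 0 0" --pt "1 0 0 0.0005 0 0 0" --pt "1 0 0 0.0005 0 0 0" --pt "1 0 0 0.0005 0 0 0" --pt "1 0 0 0.0005 0 0 0"

```text
time_s: 33.15
tcp_pos: [0.4924, 0.4216, 0.006]
ee_rot: [[-0.151, -0.988, -0.001], [-0.988, 0.151, -0.001], [0.001, 0.001, -1.0]]
wrist_force: [-5.2, 0.3, 3.5]
gripper_width: 0.68
```

```bash
python3 go.py 0.6477 -0.0318 0.17 -92.4
```

```text
t 33.15 p [0.4924 0.4216 0.006 ] yaw -98.7 tilt [-0.001  -0.0008] F [-5.2  0.3  3.5] g 0.68
d [ 0.4249 -0.222  -0.1638] w [ 0.0009 -0.0009 -0.11  ]
```

>>> jog_arm --pt "1 0 0 -0.01 0 0 0" --pt "1 0 0 -0.03 0 0 0" --pt "1 0 0 -0.06 0 0 0" --pt "1 0.005 -0.0025 -0.09 0 0 0" --pt "1 0.02 -0.01 -0.12 0 0 -0.01" --pt "1 0.04 -0.021 -0.145 0 0 -0.02" --pt "1 0.065 -0.034 -0.16 0 0 -0.03" --pt "1 0.095 -0.05 -0.165 0 0 -0.04" --pt "1 0.125 -0.065 -0.165 0 0 -0.05" --pt "1 0.155 -0.081 -0.165 0 0 -0.06"

```text
time_s: 33.98
tcp_pos: [0.5498, 0.2545, 0.1709]
ee_rot: [[-0.092, -0.996, 0.0], [-0.996, 0.092, 0.0], [-0.0, -0.0, -1.0]]
wrist_force: [0.4, -0.4, -7.4]
gripper_width: 0.683
```

```bash
python3 go.py 0.6477 -0.0318 0.17 -92.4
```

```text
t 33.98 p [0.5498 0.2545 0.1709] yaw -95.26 tilt [0.0001 0.0002] F [ 0.4 -0.4 -7.4] g 0.683
d [ 0.2761 -0.1237  0.0009] w [-0.0001  0.0002 -0.0499]
```

>>> jog_arm --pt "1 0.034 -0.015 0 0 0 -0.01" --pt "1 0.069 -0.031 0 0 0 -0.02" --pt "1 0.104 -0.047 0 0 0 -0.03" --pt "1 0.139 -0.062 0 0 0 -0.04" --pt "1 0.174 -0.078 0 0 0 -0.05" --pt "1 0.207 -0.093 0 0 0 -0.05" --pt "1 0.235 -0.105 0 0 0 -0.05" --pt "1 0.255 -0.114 0 0 0 -0.05" --pt "1 0.269 -0.12 0 0 0 -0.05" --pt "1 0.275 -0.1235 0 0 0 -0.05"

```text
time_s: 34.82
tcp_pos: [0.6472, -0.0315, 0.1698]
ee_rot: [[-0.045, -0.999, -0.002], [-0.999, 0.045, -0.001], [0.001, 0.002, -1.0]]
wrist_force: [0.1, -0.3, -5.9]
gripper_width: 0.68
```

```bash
python3 go.py 0.6477 -0.0318 0.135 -92.4
```

```text
t 34.82 p [ 0.6472 -0.0315  0.1698] yaw -92.58 tilt [-0.0018 -0.0006] F [ 0.1 -0.3 -5.9] g 0.68
d [ 0.0002 -0.0006  0.0348] w [ 0.0017 -0.0007 -0.0032]
```

>>> jog_arm --pt "1 0 0 0.006 0 0 -0.003" --pt "1 0 0 0.018 0 0 -0.003" --pt "1 0 0 0.028 0 0 -0.003" --pt "1 0 0 0.034 0 0 -0.003" --pt "1 0 0 0.037 0 0 -0.003" --pt "1 0 0 0.038 0 0 -0.003" --pt "1 0 0 0.038 0 0 -0.003" --pt "1 0 0 0.038 0 0 -0.003" --pt "1 0 0 0.038 0 0 -0.003" --pt "1 0 0 0.038 0 0 -0.003"

```text
time_s: 35.65
tcp_pos: [0.6476, -0.0287, 0.1337]
ee_rot: [[-0.039, -0.999, 0.001], [-0.999, 0.039, 0.0], [-0.0, -0.001, -1.0]]
wrist_force: [0.4, 0.6, -6.0]
gripper_width: 0.681
```

```bash
python3 go.py 0.6477 -0.0318 0.123 -92.4
```

```text
t 35.65 p [ 0.6476 -0.0287  0.1337] yaw -92.23 tilt [0.0011 0.0002] F [ 0.4  0.6 -6. ] g 0.681
d [ 0.0031 -0.0002  0.0107] w [-0.0011  0.0002  0.0029]
```

>>> jog_arm --pt "1 0.0025 0 0.003 0 0 0.002" --pt "1 0.0025 0 0.006 0 0 0.002" --pt "1 0.0025 0 0.008 0 0 0.002" --pt "1 0.0025 0 0.009 0 0 0.002" --pt "1 0.0025 0 0.0095 0 0 0.002" --pt "1 0.0025 0 0.01 0 0 0.002" --pt "1 0.0025 0 0.0105 0 0 0.002" --pt "1 0.0025 0 0.0105 0 0 0.002" --pt "1 0.0025 0 0.0105 0 0 0.002" --pt "1 0.0025 0 0.0105 0 0 0.002"

```text
time_s: 36.48
tcp_pos: [0.6472, -0.0314, 0.1231]
ee_rot: [[-0.041, -0.999, 0.0], [-0.999, 0.041, -0.0], [0.0, -0.0, -1.0]]
wrist_force: [-2.1, 0.7, -2.3]
gripper_width: 0.679
```

```bash
python3 go.py 0.6477 -0.0318 0.123 -92.4
```

```text
t 36.48 p [ 0.6472 -0.0314  0.1231] yaw -92.34 tilt [ 0.0001 -0.0002] F [-2.1  0.7 -2.3] g 0.679
d [ 0.0003 -0.0006  0.0001] w [-0.0001 -0.0002  0.001 ]
```

>>> jog_arm --pt "1 0 0 0.0005 0 0 0" --pt "1 0 0 0.0005 0 0 0" --pt "-1 0 0 0.0003 0 0 0" --pt "-1 0 0 0 0 0 0" --pt "-1 0 0 0 0 0 0" --pt "-1 0 0 0 0 0 0" --pt "-1 0 0 0 0 0 0" --pt "-1 0 0 -0.01 0 0 0" --pt "-1 0 0 -0.035 0 0 0" --pt "-1 0 0 -0.06 0 0 0"

```text
time_s: 37.32
tcp_pos: [0.6468, -0.0315, 0.1828]
ee_rot: [[-0.041, -0.999, -0.002], [-0.999, 0.041, -0.001], [0.001, 0.002, -1.0]]
wrist_force: [0.9, -0.1, 0.6]
gripper_width: 0.995
```

```bash
python3 go.py 0.5024 -0.0251 0.11 -2.5
```

```text
t 37.32 p [ 0.6468 -0.0315  0.1828] yaw -92.34 tilt [-0.0022 -0.0007] F [ 0.9 -0.1  0.6] g 0.995
d [-0.0005  0.1444  0.0731] w [ 2.300e-03  1.100e-03 -1.568e+00]
```

>>> jog_arm --pt "-1 0 0.02 0 0 0 -0.12" --pt "-1 0 0.05 0 0 0 -0.24" --pt "1 0 0.09 0 0 0 -0.36" --pt "1 0 0.12 0 0 0 -0.48" --pt "1 0 0.138 0 0 0 -0.6" --pt "1 0 0.144 0 0 0 -0.72" --pt "1 -0.0005 0.1444 0 0 0 -0.84" --pt "1 -0.0005 0.1444 0 0 0 -0.96" --pt "1 -0.0005 0.1444 0 0 0 -1.08" --pt "1 -0.0005 0.1444 0 0 0 -1.2"

```text
time_s: 38.15
tcp_pos: [0.5034, -0.0248, 0.1837]
ee_rot: [[0.919, -0.395, 0.002], [-0.395, -0.919, 0.0], [0.002, -0.001, -1.0]]
wrist_force: [0.0, 0.0, 0.8]
gripper_width: 0.478
```

```bash
python3 go.py 0.5024 -0.0251 0.11 -2.5
python3 - <<'E'
from h import *
snap("top","pics/top9.png",(200,120,330,220),6)
snap("side","pics/side9.png",(160,150,320,270),5)
E
```

```text
t 38.15 p [ 0.5034 -0.0248  0.1837] yaw -23.24 tilt [0.002  0.0003] F [0.  0.  0.8] g 0.478
d [-0.0009  0.0007  0.0737] w [-0.0007 -0.0019 -0.3619]
```

View pics/top9.png

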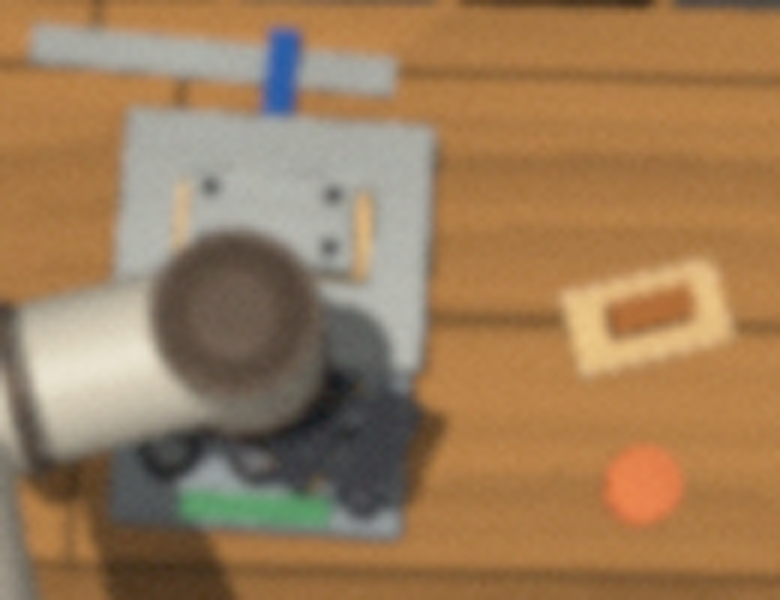

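View pics/side9.png

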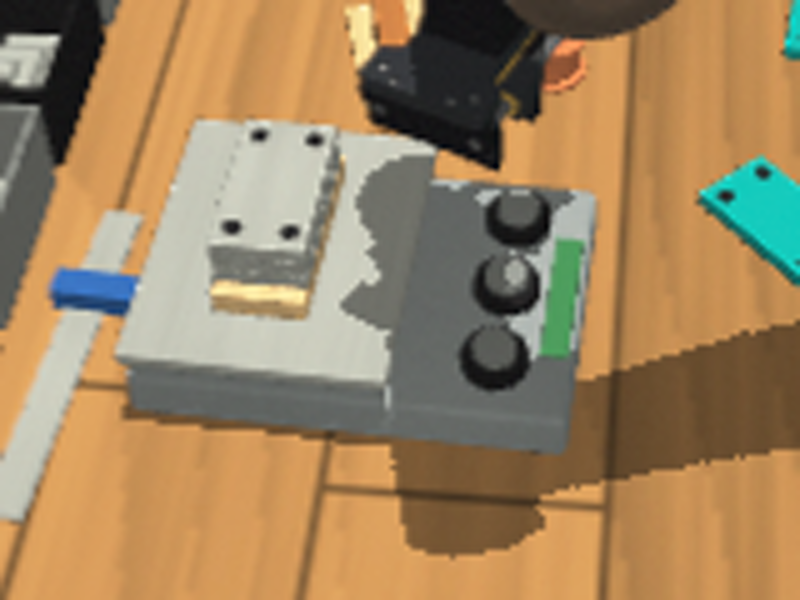

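>>> jog_arm --pt "1 -0.001 0.0005 0.01 0 0 -0.12" --pt "1 -0.001 0.0005 0.03 0 0 -0.24" --pt "1 -0.001 0.0005 0.05 0 0 -0.36" --pt "1 -0.001 0.0005 0.07 0 0 -0.362" --pt "1 -0.001 0.0005 0.085 0 0 -0.362" --pt "1 -0.001 0.0005 0.095 0 0 -0.362" --pt "1 -0.001 0.0005 0.1 0 0 -0.362" --pt "1 -0.001 0.0005 0.1 0 0 -0.362" --pt "1 -0.001 0.0005 0.1 0 0 -0.362" --pt "1 -0.001 0.0005 0.1 0 0 -0.362"

```text
time_s: 39.08
tcp_pos: [0.5027, -0.0248, 0.0835]
ee_rot: [[0.999, -0.05, 0.002], [-0.05, -0.999, 0.0], [0.002, -0.0, -1.0]]
wrist_force: [0.4, 0.4, 0.2]
gripper_width: 0.002
```

```bash
python3 go.py 0.5024 -0.0251 0.0585 -2.5
```

```text
t 39.08 p [ 0.5027 -0.0248  0.0835] yaw -2.89 tilt [0.002  0.0003] F [0.4 0.4 0.2] g 0.002
d [-0.0003  0.0003  0.025 ] w [-0.0004 -0.002  -0.0068]
```

>>> jog_arm --pt "1 0 0 0.006 0 0 0" --pt "1 0 0 0.012 0 0 0" --pt "1 0 0 0.016 0 0 0" --pt "1 0 0 0.019 0 0 0" --pt "1 0 0 0.021 0 0 0" --pt "1 0 0 0.023 0 0 0" --pt "1 0 0 0.0245 0 0 0" --pt "1 0 0 0.0245 0 0 0" --pt "1 0 0 0.0245 0 0 0" --pt "1 0 0 0.0245 0 0 0"

```text
time_s: 39.92
tcp_pos: [0.5019, -0.025, 0.0611]
ee_rot: [[0.999, -0.048, 0.001], [-0.048, -0.999, -0.001], [0.001, 0.001, -1.0]]
wrist_force: [-7.9, 3.0, 22.5]
gripper_width: 0.006
```

```bash
python3 go.py 0.6116 -0.2934 0.14 -74.6
```

```text
t 39.92 p [ 0.5019 -0.025   0.0611] yaw -2.78 tilt [ 0.0005 -0.0007] F [-7.9  3.  22.5] g 0.006
d [ 0.1226  0.2629 -0.0787] w [ 2.0000e-04 -9.0000e-04  1.2535e+00]
```

>>> jog_arm --pt "1 0 0 -0.02 0 0 0" --pt "1 0 0 -0.055 0 0 0" --pt "1 0.01 0.025 -0.08 0 0 0.12" --pt "1 0.025 0.055 -0.08 0 0 0.24" --pt "1 0.04 0.09 -0.08 0 0 0.36" --pt "-1 0.055 0.12 -0.08 0 0 0.48" --pt "-1 0.07 0.15 -0.08 0 0 0.6" --pt "-1 0.085 0.182 -0.08 0 0 0.72" --pt "-1 0.1 0.214 -0.08 0 0 0.84" --pt "-1 0.113 0.242 -0.08 0 0 0.96"

```text
time_s: 40.75
tcp_pos: [0.603, -0.2744, 0.1373]
ee_rot: [[0.526, -0.85, -0.001], [-0.85, -0.526, 0.0], [-0.0, 0.0, -1.0]]
wrist_force: [0.4, 0.6, 0.6]
gripper_width: 0.298
```

>>> jog_arm --pt "-1 0 0 0 0 0 0.12" --pt "-1 0 0 0 0 0 0.24" --pt "-1 0 0 0 0 0 0.29" --pt "-1 0 0 0 0 0 0.29" --pt "-1 0 0 0 0 0 0.29" --pt "-1 0 0 0 0 0 0.29" --pt "-1 0 0 0 0 0 0.29" --pt "-1 0 0 0 0 0 0.29" --pt "-1 0 0 0 0 0 0.29" --pt "-1 0 0 0 0 0 0.29"

```text
time_s: 41.58
tcp_pos: [0.6027, -0.2722, 0.1381]
ee_rot: [[0.268, -0.963, 0.0], [-0.963, -0.268, -0.0], [0.0, -0.0, -1.0]]
wrist_force: [-0.2, -0.2, -0.0]
gripper_width: 0.985
```

```bash
python3 go.py 0.6116 -0.2934 0.12 -74.6
python3 - <<'E'
from h import *
snap("top","pics/top10.png",(210,130,330,220),6)
snap("side","pics/side10.png",(160,120,320,240),5)
E
```

```text
t 41.58 p [ 0.6027 -0.2722  0.1381] yaw -74.45 tilt [ 0.0001 -0.    ] F [-0.2 -0.2 -0. ] g 0.985
d [ 0.0229 -0.0029  0.0181] w [-0.0001 -0.0001  0.0027]
```

View pics/top10.png

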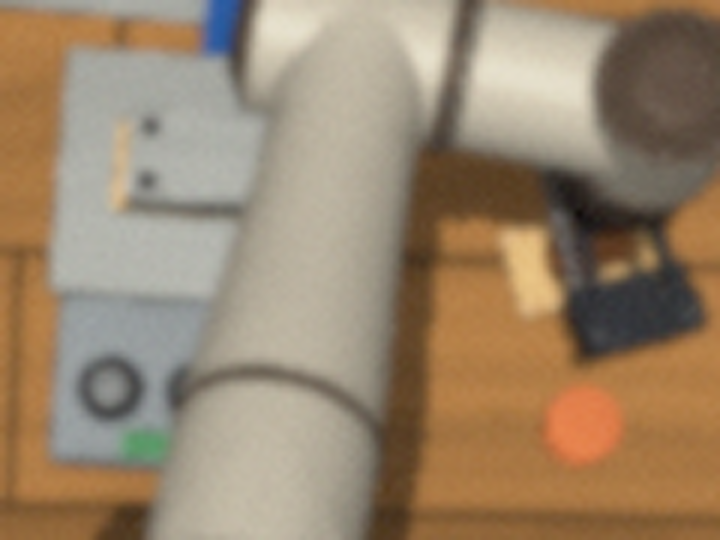

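View pics/side10.png

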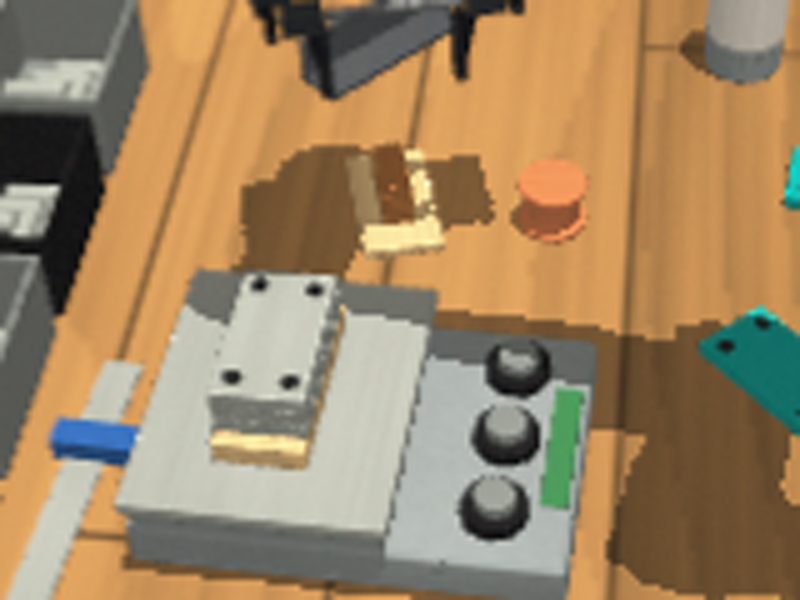

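```bash
python3 go.py 0.6105 -0.2929 0.08 -74.6
```

```text
t 41.68 p [ 0.6027 -0.2722  0.1381] yaw -74.46 tilt [ 0.0001 -0.    ] F [0.3 0.2 0.4] g 0.99
d [ 0.022  -0.002   0.0581] w [-0.0001 -0.      0.0024]
```

>>> jog_arm --pt "-1 0.015 -0.001 0 0 0 0.002" --pt "-1 0.022 -0.002 0.01 0 0 0.002" --pt "-1 0.022 -0.002 0.025 0 0 0.002" --pt "-1 0.022 -0.002 0.04 0 0 0.002" --pt "-1 0.022 -0.002 0.05 0 0 0.002" --pt "-1 0.022 -0.002 0.056 0 0 0.002" --pt "-1 0.022 -0.002 0.058 0 0 0.002" --pt "-1 0.022 -0.002 0.058 0 0 0.002" --pt "-1 0.022 -0.002 0.058 0 0 0.002" --pt "-1 0.022 -0.002 0.058 0 0 0.002"

```text
time_s: 42.52
tcp_pos: [0.6111, -0.2931, 0.0811]
ee_rot: [[0.266, -0.964, 0.002], [-0.964, -0.266, -0.001], [0.001, -0.002, -1.0]]
wrist_force: [0.6, -0.3, 0.6]
gripper_width: 1.002
```

```bash
python3 go.py 0.6105 -0.2929 0.018 -74.6
```

```text
t 42.52 p [ 0.6111 -0.2931  0.0811] yaw -74.57 tilt [ 0.0018 -0.0006] F [ 0.6 -0.3  0.6] g 1.002
d [-0.0004  0.0007  0.0631] w [-0.0016 -0.0011  0.0005]
```

>>> jog_arm --pt "-1 0 0.0005 0.015 0 0 0" --pt "-1 0 0.0005 0.03 0 0 0" --pt "-1 0 0.0005 0.045 0 0 0" --pt "-1 0 0.0005 0.054 0 0 0" --pt "-1 0 0.0005 0.059 0 0 0" --pt "-1 0 0.0005 0.062 0 0 0" --pt "-1 0 0.0005 0.063 0 0 0" --pt "-1 0 0.0005 0.063 0 0 0" --pt "-1 0 0.0005 0.063 0 0 0" --pt "-1 0 0.0005 0.063 0 0 0"

```text
time_s: 43.35
tcp_pos: [0.6105, -0.2932, 0.0179]
ee_rot: [[0.266, -0.964, 0.001], [-0.964, -0.266, -0.0], [0.001, -0.001, -1.0]]
wrist_force: [-0.4, -0.7, 0.0]
gripper_width: 1.001
```

```bash
python3 go.py 0.6105 -0.2929 0.018 -74.6
python3 - <<'E'
from h import *
snap("side","pics/side11.png",(200,110,300,190),7)
E
```

```text
t 43.35 p [ 0.6105 -0.2932  0.0179] yaw -74.58 tilt [ 0.0015 -0.0004] F [-0.4 -0.7  0. ] g 1.001
d [-0.0003 -0.0001 -0.0001] w [-0.0013 -0.0008  0.0003]
```

View pics/side11.png

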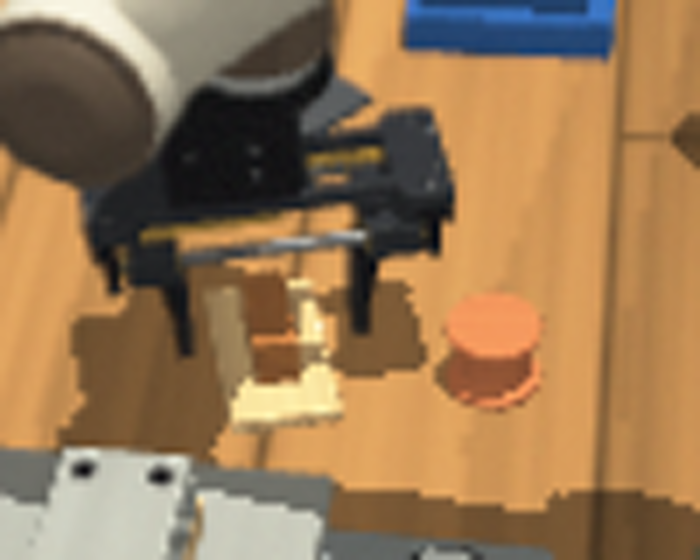

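Fingers straddle the block, centred; close (longer stroke).

>>> jog_arm --pt "1 0 0 0 0 0 0" --pt "1 0 0 0 0 0 0" --pt "1 0 0 0 0 0 0" --pt "1 0 0 0 0 0 0" --pt "1 0 0 0 0 0 0" --pt "1 0 0 0 0 0 0" --pt "1 0 0 0 0 0 0" --pt "1 0 0 0 0 0 0" --pt "1 0 0 0 0 0 0" --pt "1 0 0 0 0 0 0"

```text
time_s: 44.23
tcp_pos: [0.61, -0.2931, 0.017]
ee_rot: [[0.266, -0.964, -0.0], [-0.964, -0.266, -0.0], [-0.0, 0.0, -1.0]]
wrist_force: [0.5, 0.6, 0.6]
gripper_width: 0.326
```

```bash
python3 go.py 0.6477 -0.0318 0.2 -92.4
```

```text
t 44.23 p [ 0.61   -0.2931  0.017 ] yaw -74.59 tilt [-0. -0.] F [0.5 0.6 0.6] g 0.326
d [-0.2419 -0.1058 -0.183 ] w [ 0.     -0.      0.3109]
```

>>> jog_arm --pt "1 0 0 0 0 0 0" --pt "1 0 0 0 0 0 0" --pt "1 0 0 0 0 0 0" --pt "1 0 0 0 0 0 0" --pt "1 0 0 0 0 0 0" --pt "1 0 0 -0.01 0 0 0" --pt "1 0 0 -0.03 0 0 0" --pt "1 0 0 -0.06 0 0 0" --pt "1 0 0 -0.09 0 0 0" --pt "1 0 0 -0.12 0 0 0"

```text
time_s: 45.07
tcp_pos: [0.6096, -0.2931, 0.1388]
ee_rot: [[0.266, -0.964, -0.001], [-0.964, -0.266, 0.0], [-0.0, 0.001, -1.0]]
wrist_force: [0.9, 0.1, -2.1]
gripper_width: 0.268
```

```bash
python3 go.py 0.6477 -0.0318 0.19 -92.4
python3 - <<'E'
from h import *
snap("side","pics/side12.png",(200,90,320,190),6)
E
```

```text
t 45.07 p [ 0.6096 -0.2931  0.1388] yaw -74.59 tilt [-0.0007  0.    ] F [ 0.9  0.1 -2.1] g 0.268
d [-0.2417 -0.1062 -0.0512] w [7.000e-04 1.000e-04 3.108e-01]
```

View pics/side12.png

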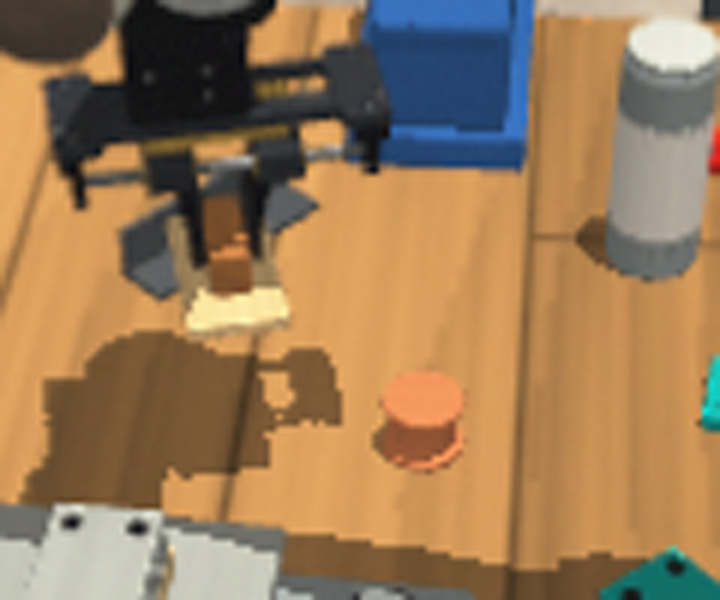

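>>> jog_arm --pt "1 -0.01 -0.004 -0.03 0 0 0.02" --pt "1 -0.03 -0.013 -0.05 0 0 0.05" --pt "1 -0.06 -0.026 -0.05 0 0 0.08" --pt "1 -0.09 -0.04 -0.05 0 0 0.12" --pt "1 -0.12 -0.053 -0.05 0 0 0.16" --pt "1 -0.15 -0.066 -0.05 0 0 0.2" --pt "1 -0.18 -0.079 -0.05 0 0 0.24" --pt "1 -0.205 -0.09 -0.05 0 0 0.28" --pt "1 -0.225 -0.099 -0.05 0 0 0.311" --pt "1 -0.238 -0.104 -0.05 0 0 0.311"

```text
time_s: 45.95
tcp_pos: [0.6471, -0.0336, 0.1875]
ee_rot: [[-0.04, -0.999, 0.0], [-0.999, 0.04, 0.0], [-0.0, -0.0, -1.0]]
wrist_force: [-0.3, 0.1, -0.9]
gripper_width: 0.274
```

```bash
python3 go.py 0.6477 -0.0318 0.165 -92.4
```

```text
t 45.95 p [ 0.6471 -0.0336  0.1875] yaw -92.32 tilt [0.0004 0.0003] F [-0.3  0.1 -0.9] g 0.274
d [-0.0018 -0.0005  0.0225] w [-0.0004  0.0003  0.0015]
```

>>> jog_arm --pt "1 -0.001 0 0.005 0 0 0.001" --pt "1 -0.001 0 0.013 0 0 0.001" --pt "1 -0.001 0 0.02 0 0 0.001" --pt "1 -0.001 0 0.025 0 0 0.001" --pt "1 -0.001 0 0.029 0 0 0.001" --pt "1 -0.001 0 0.031 0 0 0.001" --pt "1 -0.001 0 0.031 0 0 0.001" --pt "1 -0.001 0 0.031 0 0 0.001" --pt "1 -0.001 0 0.031 0 0 0.001" --pt "1 -0.001 0 0.031 0 0 0.001"

```text
time_s: 46.78
tcp_pos: [0.6473, -0.0351, 0.1565]
ee_rot: [[-0.043, -0.999, 0.001], [-0.999, 0.043, 0.0], [-0.0, -0.001, -1.0]]
wrist_force: [0.5, -0.8, -1.4]
gripper_width: 0.274
```

```bash
python3 go.py 0.6477 -0.0318 0.146 -92.4
python3 - <<'E'
from h import *
snap("top","pics/top13.png",(200,120,330,220),6)
snap("side","pics/side13.png",(170,140,270,220),7)
E
```

```text
t 46.78 p [ 0.6473 -0.0351  0.1565] yaw -92.47 tilt [0.0009 0.    ] F [ 0.5 -0.8 -1.4] g 0.274
d [-0.0033 -0.0002  0.0105] w [-0.0009  0.0001 -0.0012]
```

View pics/side13.png

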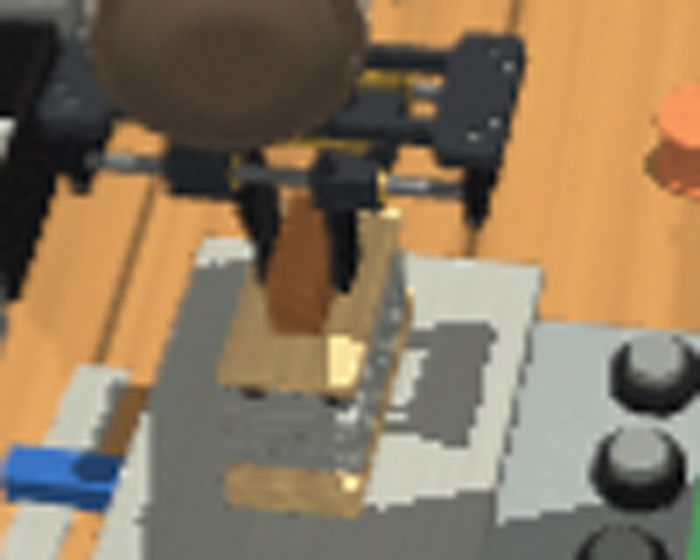

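>>> jog_arm --pt "1 -0.003 0 0.002 0 0 0" --pt "1 -0.003 0 0.004 0 0 0" --pt "1 -0.003 0 0.006 0 0 0" --pt "1 -0.003 0 0.0075 0 0 0" --pt "1 -0.003 0 0.0085 0 0 0" --pt "1 -0.003 0 0.009 0 0 0" --pt "1 -0.003 0 0.009 0 0 0" --pt "1 -0.003 0 0.009 0 0 0" --pt "1 -0.003 0 0.009 0 0 0" --pt "1 -0.003 0 0.009 0 0 0"

```text
time_s: 47.72
tcp_pos: [0.6473, -0.032, 0.1472]
ee_rot: [[-0.043, -0.999, 0.0], [-0.999, 0.043, 0.0], [-0.0, -0.0, -1.0]]
wrist_force: [0.4, 0.2, -1.4]
gripper_width: 0.275
```

```bash
python3 go.py 0.6477 -0.0318 0.146 -92.4
```

```text
t 47.72 p [ 0.6473 -0.032   0.1472] yaw -92.46 tilt [0.0002 0.    ] F [ 0.4  0.2 -1.4] g 0.275
d [-0.0002 -0.0004  0.0012] w [-0.0002  0.     -0.0011]
```

>>> jog_arm --pt "1 0 0 0.0005 0 0 0" --pt "1 0 0 0.001 0 0 0" --pt "1 0 0 0.0013 0 0 0" --pt "1 0 0 0.0016 0 0 0" --pt "1 0 0 0.0016 0 0 0" --pt "1 0 0 0.0016 0 0 0" --pt "1 0 0 0.0016 0 0 0" --pt "1 0 0 0.0016 0 0 0" --pt "1 0 0 0.0016 0 0 0" --pt "1 0 0 0.0016 0 0 0"

```text
time_s: 48.55
tcp_pos: [0.6473, -0.032, 0.146]
ee_rot: [[-0.043, -0.999, 0.0], [-0.999, 0.043, -0.0], [0.0, -0.0, -1.0]]
wrist_force: [-1.4, 1.5, 4.6]
gripper_width: 0.273
```

```bash
python3 go.py 0.6477 -0.0318 0.146 -92.4
```

```text
t 48.55 p [ 0.6473 -0.032   0.146 ] yaw -92.45 tilt [ 0.0004 -0.0001] F [-1.4  1.5  4.6] g 0.273
d [-0.0002 -0.0004  0.    ] w [-0.0004 -0.0001 -0.0009]
```

Contact. Release (slight unload first), then rise.

>>> jog_arm --pt "1 0 0 -0.0004 0 0 0" --pt "-1 0 0 -0.0004 0 0 0" --pt "-1 0 0 -0.0004 0 0 0" --pt "-1 0 0 -0.0004 0 0 0" --pt "-1 0 0 -0.0004 0 0 0" --pt "-1 0 0 -0.001 0 0 0" --pt "-1 0 0 -0.001 0 0 0" --pt "-1 0 0 -0.001 0 0 0" --pt "-1 0 0 -0.001 0 0 0" --pt "-1 0 0 -0.001 0 0 0"

```text
time_s: 49.38
tcp_pos: [0.6472, -0.032, 0.1465]
ee_rot: [[-0.043, -0.999, 0.0], [-0.999, 0.043, 0.0], [-0.0, -0.0, -1.0]]
wrist_force: [0.1, -0.4, -0.0]
gripper_width: 0.876
```

>>> jog_arm --pt "-1 0 0 -0.01 0 0 0" --pt "-1 0 0 -0.03 0 0 0" --pt "-1 0 0 -0.05 0 0 0" --pt "-1 0 0 -0.07 0 0 0" --pt "-1 0 0 -0.075 0 0 0" --pt "-1 0 0 -0.075 0 0 0" --pt "-1 0 0 -0.075 0 0 0" --pt "-1 0 0 -0.075 0 0 0" --pt "-1 0 0 -0.075 0 0 0" --pt "-1 0 0 -0.075 0 0 0"

```text
time_s: 50.22
tcp_pos: [0.6467, -0.0321, 0.2201]
ee_rot: [[-0.043, -0.999, -0.002], [-0.999, 0.043, -0.0], [0.0, 0.002, -1.0]]
wrist_force: [-0.5, 0.3, 0.1]
gripper_width: 0.997
```

```bash
python3 go.py 0.4996 -0.0849 0.2 -2.5
```

```text
t 50.22 p [ 0.6467 -0.0321  0.2201] yaw -92.47 tilt [-0.0024 -0.0003] F [-0.5  0.3  0.1] g 0.997
d [0.0591 0.1446 0.0205] w [ 0.0022  0.0016 -1.5702]
```

>>> jog_arm --pt "-1 0.008 0.02 0 0 0 -0.12" --pt "-1 0.02 0.05 0 0 0 -0.24" --pt "1 0.035 0.085 0 0 0 -0.36" --pt "1 0.05 0.12 0 0 0 -0.48" --pt "1 0.057 0.14 0 0 0 -0.6" --pt "1 0.059 0.1446 0 0 0 -0.72" --pt "1 0.059 0.1446 0 0 0 -0.84" --pt "1 0.059 0.1446 0 0 0 -0.96" --pt "1 0.059 0.1446 0 0 0 -1.08" --pt "1 0.059 0.1446 0 0 0 -1.2"

```text
time_s: 51.05
tcp_pos: [0.4998, -0.0848, 0.2211]
ee_rot: [[0.918, -0.397, -0.001], [-0.397, -0.918, -0.0], [-0.001, 0.0, -1.0]]
wrist_force: [-0.1, -0.5, 0.3]
gripper_width: 0.481
```

```bash
python3 go.py 0.4996 -0.0849 0.0835 -2.5
python3 - <<'E'
from h import *
snap("top","pics/top14.png",(200,120,330,220),6)
snap("side","pics/side14.png",(160,130,320,250),5)
E
```

```text
t 51.05 p [ 0.4998 -0.0848  0.2211] yaw -23.38 tilt [-0.0007 -0.0001] F [-0.1 -0.5  0.3] g 0.481
d [-1.000e-04  1.000e-04  1.376e-01] w [ 2.000e-04  7.000e-04 -3.643e-01]
```

View pics/top14.png

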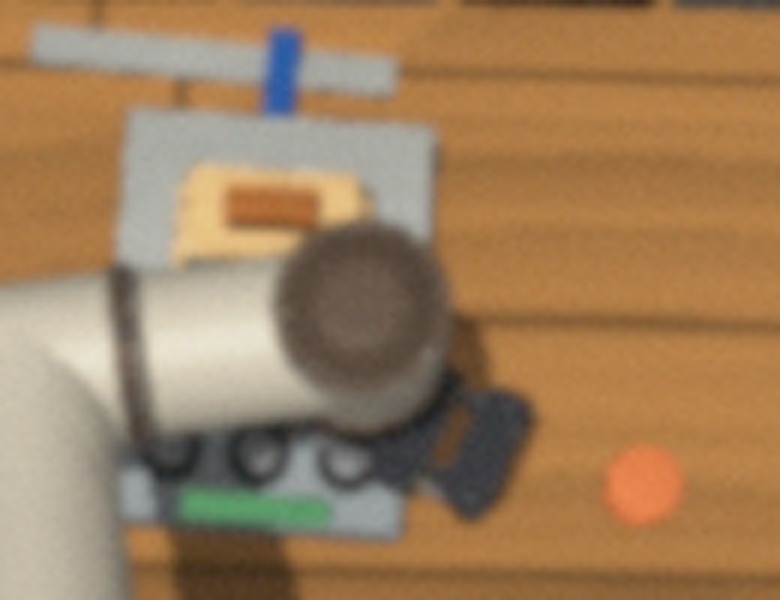

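View pics/side14.png

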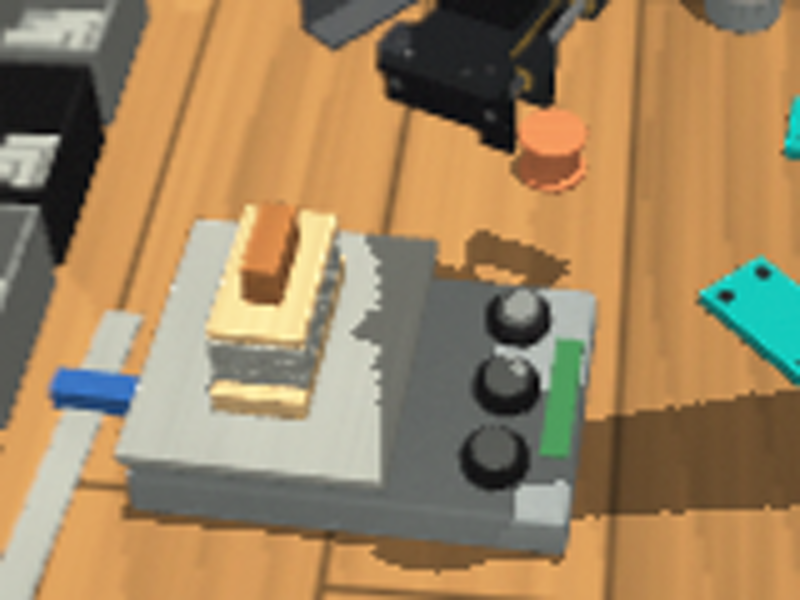

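Run:
```python
from fit import *
c=load("side")
g=lambda pts:[(160+(u+.5)/5-.5,130+(v+.5)/5-.5) for u,v in pts]
# order along -y: near(+y) is bottom; fit expects [-L/2,+W/2],[+L/2,+W/2],...: x-dir = -y(far), +W = +x(left)
r,e,d=fitrect(c,g([(207,334),(245,204),(338,212),(305,344)]),.11,.06,.138); print("cover",np.round(r,4),e,d)
P=[p2w(c,u,.093)[:2] for u in g([(212,384),(309,393)])]; print("board near-end corners",np.round(P,4), "cover end",[np.round(p2w(c,u,.138)[:2],4) for u in g([(207,334),(305,344)])])
P=[p2w(c,u,.129)[:2] for u in g([(210,346),(308,357)])]; print("plate end",np.round(P,4))
```

```text
cover [ 0.6475 -0.0301 -1.6006] 0.0027012443406038283 [np.float64(0.11363624379184324), np.float64(0.06082871027293323)]
board near-end corners [[0.6812 0.0261]
 [0.6202 0.0284]] cover end [array([0.6789, 0.0252]), array([0.6188, 0.0285])]
plate end [[0.6779 0.0267]
 [0.6174 0.0307]]
```

>>> jog_arm --pt "1 0 0 0.015 0 0 -0.12" --pt "1 0 0 0.04 0 0 -0.24" --pt "1 0 0 0.07 0 0 -0.36" --pt "1 0 0 0.1 0 0 -0.364" --pt "1 0 0 0.122 0 0 -0.364" --pt "1 0 0 0.133 0 0 -0.364" --pt "1 0 0 0.1375 0 0 -0.364" --pt "1 0 0 0.1375 0 0 -0.364" --pt "1 0 0 0.1375 0 0 -0.364" --pt "1 0 0 0.1375 0 0 -0.364"

```text
time_s: 51.98
tcp_pos: [0.5011, -0.0846, 0.085]
ee_rot: [[0.999, -0.05, 0.002], [-0.05, -0.999, 0.0], [0.002, -0.0, -1.0]]
wrist_force: [0.0, 0.3, -0.7]
gripper_width: 0.004
```

```bash
python3 go.py 0.4996 -0.0849 0.0585 -2.5
```

```text
t 51.98 p [ 0.5011 -0.0846  0.085 ] yaw -2.88 tilt [0.0024 0.0001] F [ 0.   0.3 -0.7] g 0.004
d [-0.0016  0.0003  0.0265] w [-0.0002 -0.0023 -0.0067]
```

>>> jog_arm --pt "1 -0.001 0 0.007 0 0 0" --pt "1 -0.001 0 0.013 0 0 0" --pt "1 -0.001 0 0.017 0 0 0" --pt "1 -0.001 0 0.02 0 0 0" --pt "1 -0.001 0 0.022 0 0 0" --pt "1 -0.001 0 0.024 0 0 0" --pt "1 -0.001 0 0.026 0 0 0" --pt "1 -0.001 0 0.026 0 0 0" --pt "1 -0.001 0 0.026 0 0 0" --pt "1 -0.001 0 0.026 0 0 0"

```text
time_s: 52.82
tcp_pos: [0.499, -0.0847, 0.061]
ee_rot: [[0.999, -0.048, -0.0], [-0.048, -0.999, -0.001], [0.0, 0.001, -1.0]]
wrist_force: [-8.7, 3.8, 24.3]
gripper_width: 0.008
```

>>> jog_arm --pt "1 0 0 -0.015 0 0 0" --pt "1 0 0 -0.04 0 0 0" --pt "1 0 0 -0.07 0 0 0" --pt "1 -0.01 0 -0.1 0 0 0" --pt "1 -0.03 0.01 -0.12 0 0 0" --pt "1 -0.05 0.04 -0.13 0 0 0" --pt "1 -0.06 0.08 -0.13 0 0 0" --pt "1 -0.07 0.12 -0.13 0 0 0" --pt "1 -0.07 0.15 -0.13 0 0 0" --pt "1 -0.07 0.17 -0.13 0 0 0"

```text
time_s: 53.65
tcp_pos: [0.4199, -0.2533, 0.1881]
ee_rot: [[0.999, -0.052, 0.001], [-0.052, -0.999, -0.0], [0.001, 0.0, -1.0]]
wrist_force: [0.9, -0.1, -0.4]
gripper_width: 0.0
```

>>> jog_arm --pt "1 -0.02 0.02 0 0 0 0" --pt "1 -0.03 0.05 0 0 0 0" --pt "1 -0.03 0.08 0 0 0 0" --pt "1 -0.03 0.1 0 0 0 0" --pt "1 -0.03 0.1 0 0 0 0" --pt "1 -0.03 0.1 0 0 0 0" --pt "1 -0.03 0.1 0 0 0 0" --pt "1 -0.03 0.1 0 0 0 0" --pt "1 -0.03 0.1 0 0 0 0" --pt "1 -0.03 0.1 0 0 0 0"

```text
time_s: 54.48
tcp_pos: [0.3861, -0.3486, 0.1881]
ee_rot: [[0.999, -0.048, 0.0], [-0.048, -0.999, -0.0], [0.0, 0.0, -1.0]]
wrist_force: [0.6, 0.1, 0.1]
gripper_width: 0.005
```

Run:
```python
from h import *
snap("top","pics/top15.png",(200,120,330,220),6)
snap("side","pics/side15.png",None,1.5); print(sense()["wrist_force"],sense()["tcp_pos"])
```

```text
[-0.40890964 -0.11945935 -0.11433365] [ 0.38609598 -0.34884553  0.18814404]
```

View pics/top15.png

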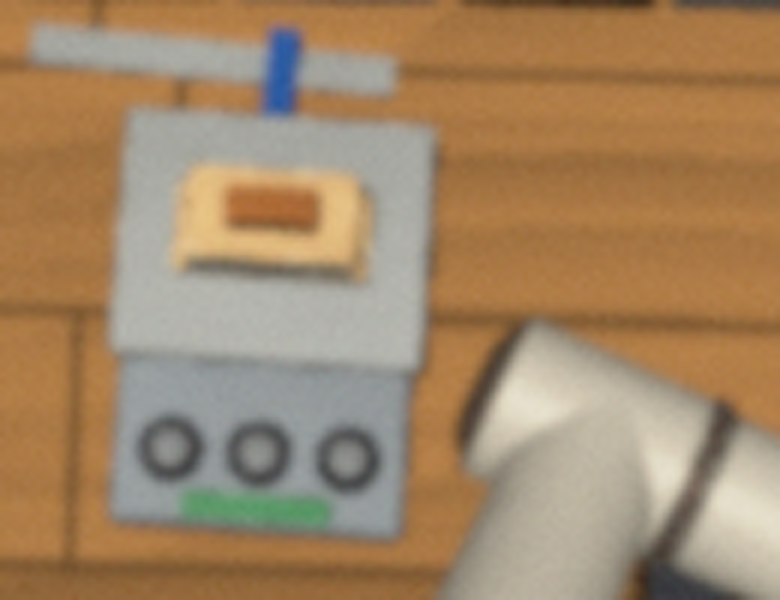

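View pics/side15.png

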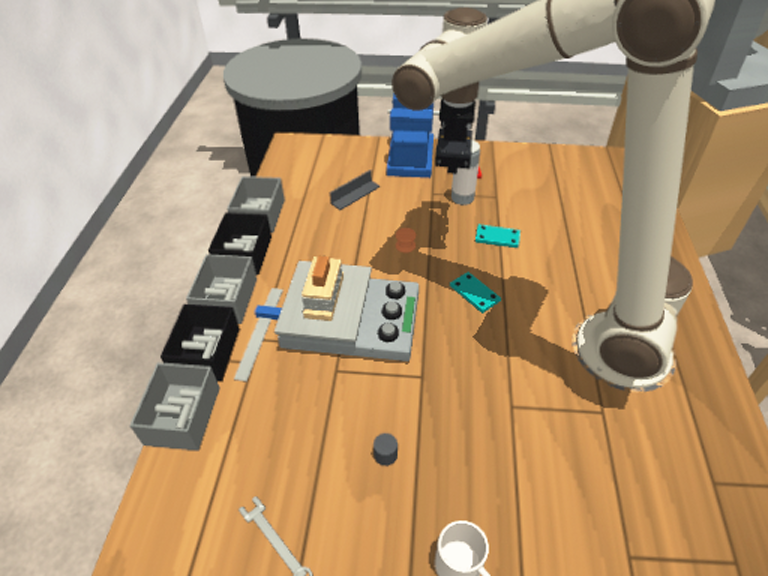

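Run:
```python
from station import *
print(finish_job())
```

```text
the job is handed in; nothing more can be done
None
```

The job ran all six steps in order and was handed in at about 54.5 s; no verdict is reported.

- **Sequence:** the board was laid in the middle of the pan and the left key pressed. The three steel plates present (no fourth was in view) were stacked on it and the middle key pressed. Then the cover was set on top and the right key pressed.
- **Last checks:**
  - By eye, the final pictures show a square pile, with the cover in line with the board.
  - An earlier fit put the cover centre about 1 mm from the board centre, within about 2° of its direction.
  - All keys look released. The bystanders in view look unmoved; the spray can was partly behind the gripper.
  - The wrist force read about zero, with the arm clear.
- **Readings that disagreed:**
  - All three keys bottomed out at a measured tip height of about 61 mm, where 57 mm was expected. On the left key the force rose gradually from about 67 mm and then sharply (over 30 N) at the end. I took this as a roughly 4 mm offset at the shut fingertips and counted the keys as fully pressed; key travel itself can't be read.
  - Camera and arm readings differed by up to 2 mm.

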